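Mount a toroidal coil on its chassis stud

ROBOT

A 6-joint arm with a two-finger parallel gripper is mounted at the origin on the work surface. World frame = base frame: x ahead of the robot, y to its left, z up, the work surface at z = 0. Lengths are in mm, angles in rad, forces in N, time in s.
With the tool pointing down it reaches from about 350 to 875 mm from the base axis. Payload 4.2 kg.
Tool frame: the origin (TCP) lies midway between the tips of the shut fingers; the grasp point (between the pads) lies arm.grip_depth behind it (arm.grip_depth is the distance from the TCP to the grasp point, in mm); z points along the fingers, y is the direction in which the jaws open and shut (so a half turn about z gives the same grasp; the last joint's range is limited). The gripper opens to 85 mm and grips with 20 to 120 N. Pads are 22 mm wide; open, the fingers measure 114 mm over their backs; the gripper's body (76 mm by 85 mm) begins 54 mm behind the grasp point. The pads swing forward as they close: fully open they stand 13 mm farther back than shut.
Start: joints at [-1.03, 0.385, 0.008, 0, -1.194, -0.259], TCP at [173.819, -600.322, 231.312] pointing down, gripper open.
Joint ranges: [-3.14, 3.14], [-1.21, 2.06], [-1.07, 1.41], [-3.16, 2.05], [-2.99, -0.16], [-3.1, 3.1]. Speed limits (rad/s): [2.79, 2.79, 3.14, 3.14, 3.14, 3.14].

INTERFACE

Orientations are given as a unit quaternion [x, y, z, w].
In Python, from bench import arm gives the robot as it stands.
- The arm moves only by the tool play_rows, never from a script. Its argument "motion" is one flat list of numbers, 7 for each row, row after row: the opening in per cent of the stroke, from 0 (shut) to 100 (fully open), then the shift along the world's x, y, z in cm, then the turn, a rotation vector about the world's x, y, z in degrees. A call has 1 to 5 rows; each row is the pose to reach, as a shift and turn from the pose commanded when the call began; what a row does not reach only later rows make up. A row lasts 1/8 s, in which the tool goes at most 62.5 mm and 10.7 degrees, less where a joint would pass 70% of its speed; a pose out of reach is approached as far as the arm can. A call with a gripper value outside its range is refused whole. The fingers move at their own pace and stop on an object; the grip force is fixed at half the most. Time passes only in rows, so rows that repeat a pose let the fingers close. It gives the time, the measured TCP pose, the force and the opening at its end, in the units of the state.
- arm.read_state(): the state, without advancing time (a new reading comes with each control period).
- arm.get_image(name): name is "side" or "top" or "wrist"; returns (picture, depth): 420x560x3 uint8, red, green, blue; 420x560 float32, mm along the optical axis (not along the pixel's ray), 0 where there is no reading.
- arm.camera_info(name): a dict with "fovy" (degrees; the focal length in pixels is half the picture's height over the tangent of half this angle, whatever the lens; pixels are square), "cx", "cy" (the principal point, pixels), "k1" (the pictures are not rectified: a ray, as slopes to the right and down, at radius r is drawn at 1 + k1 r^2 times it, then the intrinsics apply), "R" (3x3) and "t" (3): a world point X has camera coordinates R X + t. Camera axes: x right, y down, z forward; pixel columns grow to the right and rows downward; lengths in mm; the calibration is good to about 2 mm. A picture is of the moment at which its call begins: read the wrist's pose just before it. camera_info takes no time and is no camera call; for the wrist camera it gives the pose at the moment of the call.
- arm.job_done(): hands the job in, once; it reports no verdict.
Trained networks look in the newest picture that a camera, given by its name, has taken for a name from the list of things; names that differ only in an ending like _2 or _b are one class to them, and where a whole thing is asked for, a point or a joint stands for the part that bears it (a point fixed in the world has none). Each returns a list of dicts, best first, with "confidence" (0 to 1); they miss things now and then, are a little off and sometimes report something else, mostly with a low value. They report only what shows in the picture. A call takes as long as a camera call. They do not tell look-alikes from the thing itself.
- arm.outline_of(thing, camera): "mask" (420x560 bool, what is visible of it) and "extent" ([left, top, width, height] in pixels, round what is visible of it).
- arm.place_of(thing, camera): "uv" ([column, row] in pixels: a listed point, or the origin of a listed thing).
The state is a dict: "clock": time; "joints": joint angles; "joint_vel": joint speeds; "joint_efforts": joint torques, N m; "position": TCP position; "ee_rot": TCP orientation; "contact_force": force on the tool from outside, world axes, zero at the start; "wrist_torque": the same for the moment, N m; "gripper_width": finger opening in mm.
Only numpy, scipy, OpenCV 4.12 (cv2) and the standard library are available. Lean on these libraries where they do the work, as an engineer would, in place of code of your own. Each camera call takes 0.05 s, during which the arm holds its last target.

TASK

Mount the toroidal coil on the upright stud of the metal chassis plate: slip over the stud, in this order from the bottom, the large brown insulating disc, the copper coil, the small brown insulating disc and the steel clamping cap (wide flange down), each lying flat on the one below. Set each part down rather than dropping it, let go of everything, and leave the solder spool, the multimeter and the screwdriver where they are.

Things in the scene. Friction and masses are not known exactly. Their poses are not given: they have to be found in the camera images.
- stud (a point): Foot of the stud, on its axis, at the top face of the chassis plate (4 mm above the bench). The stud is a fixed upright steel pin, 8 mm in diameter, rising 60 mm above this point; its last 5 mm taper to 4 mm in diameter. z is up; x and y are those of the chassis.
- chassis: Fixed bare-aluminium chassis plate flat on the bench, 120 mm along its x, 150 mm along its y, 4 mm thick; origin under its centre, z up. The stud stands at x 0, y -20 mm. A green terminal strip (90 mm along x, 18 mm along y, centred on x 0, y +56 mm) rises to 18 mm above the bench (its near side is 67 mm from the stud axis). Turned by up to about 20 degrees from the bench axes.
- base_disc: The large insulating disc: flat round brown hard-board disc, 60 mm in diameter, 8 mm thick, with an 18 mm through hole in the middle; loose, about 35 g, lying flat on the bench. Origin: centre of its underside, z up. This disc, the other parts, the chassis and the spool start shuffled over two rows of three places: about 170 mm between the rows (world x), 200 mm along a row (world y).
- coil: The toroidal coil: copper-wound ring, 60 mm in outer diameter, 24 mm high, with a 22 mm through hole; rigid, loose, about 320 g, lying flat on the bench. Origin: centre of its underside, z up.
- top_disc: The small insulating disc: like the large one but 44 mm in diameter; 8 mm thick, 18 mm through hole, about 20 g. Origin: centre of its underside, z up.
- cap: The clamping cap: steel, a round flange 44 mm in diameter and 5 mm thick with a round hub 28 mm in diameter standing 12 mm above it (17 mm high in all), a 16 mm hole right through; loose, about 90 g, standing flange down. Origin: centre of the flange's underside, z up.
- solder_spool: Bystander: solder spool standing on end, black end flanges 52 mm in diameter, grey middle, white paper spot on top, 50 mm high, no open hole, about 400 g. Origin: centre of its underside. Leave it alone.
- multimeter: Bystander: yellow multimeter lying face up at the left of the work, 170 mm along its x, 85 mm along its y, 36 mm high. Origin: centre of its underside. Leave it alone.
- screwdriver: Bystander: screwdriver lying along its x at the right of the work, about 200 mm long and 26 mm high, red handle to -x. Origin: under the middle of its length. Leave it alone.
Mind the look-alikes: they are no part of the job. Of the things like the coil, leave any that is purple; of the rest the smaller one is meant. Several things look just like the chassis: the one meant starts farthest to the robot's left.

How it is judged (in metres and radians):
At the end, for the whole second after the job is handed in: Large disc, coil, small disc and cap are stacked on the stud in this order: their undersides 0, 8, 32 and 40 mm above the chassis plate (each within 3 mm), centres within 8 mm of the stud axis, tilted by less than 0.08 rad, released and at rest (horizontal distance between each of base_disc, coil, top_disc, cap and stud below 0.008 m and z of base_disc in the frame of stud between -0.003 and 0.003 m and angle between each of base_disc, coil, top_disc, cap's own z axis and vertical below 0.08 rad and linear speed of each of base_disc, coil, top_disc, cap below 0.02 m/s and contact force between each of base_disc, coil, top_disc, cap and the fingers below 0.1 N and z of coil in the frame of stud between 0.005 and 0.011 m and z of top_disc in the frame of stud between 0.029 and 0.035 m and z of cap in the frame of stud between 0.037 and 0.043 m); the robot touches nothing.
It fails at once if a part of the stack is dropped (falls free at over 0.7 m/s, about 25 mm of fall) ((linear speed of base_disc above 0.7 m/s and contact force between base_disc and anything else below 0.05 N) or (linear speed of coil above 0.7 m/s and contact force between coil and anything else below 0.05 N) or (linear speed of top_disc above 0.7 m/s and contact force between top_disc and anything else below 0.05 N) or (linear speed of cap above 0.7 m/s and contact force between cap and anything else below 0.05 N)).
It fails at once if the solder spool, multimeter or screwdriver is pushed more than 30 mm from where it was (distance of any of solder_spool, multimeter, screwdriver from where it was at the start of the episode above 0.03 m).
It also fails if it takes over 99 s, if anything falls off the work surface, if the arm or the gripper's body presses on something with over 40 N, if the wrist force passes 120 N, or if a joint passes its speed limit or range.

## Working session

There is one attempt and no reset: what is moved stays moved. The work goes in short steps, Python scripts to look and compute and a tool call to move; the robot and the scene stay as the last step left them, time stands still between calls to the robot, and variables do not carry over. Pictures are saved under pics/ and viewed, and the job is handed in when it is done.

Besides the shell and the picture viewer there is one more tool, called after "Call:" in YAML: its name, and indented under it one key for each argument. play_rows: Moves the arm, as the interface text tells. Its arguments: {"type":"object","properties":{"motion":{"type":"array","items":{"type":"number"}}},"required":["motion"]}

```bash
ls; mkdir -p pics; python3 - <<'E'
from bench import arm
import cv2,numpy as np
s=arm.read_state()
print(s, arm.grip_depth)
for n in ("top","side"):
    im,d=arm.get_image(n); cv2.imwrite(f"pics/{n}0.png",im[:,:,::-1]); np.savez(f"{n}0.npz",im=im,d=d)
    c=arm.camera_info(n); print(n,c)
print(arm.read_state()["clock"])
E
```

```text
pics
{'clock': 0.0, 'joints': array([-1.03043595e+00,  3.85585056e-01,  6.61114500e-03, -5.22703001e-04,
       -1.19399265e+00, -2.58568205e-01]), 'joint_vel': array([-4.84896817e-04,  2.08602328e-03,  8.14408170e-05,  9.76778638e-04,
       -3.88950574e-04, -8.93483876e-05]), 'joint_efforts': array([-2.46956319e-03, -3.92290199e+01,  1.88402009e+01,  4.18615401e+00,
       -4.54726804e-03, -3.53360520e-06]), 'position': array([ 173.63854332, -599.7810387 ,  230.19511691]), 'ee_rot': array([-1.40334817e-01,  9.90103481e-01,  1.09415908e-03, -1.98241300e-04]), 'contact_force': array([0.11845435, 0.35249241, 0.12838932]), 'wrist_torque': array([-0.01254888,  0.03237233, -0.0403816 ]), 'gripper_width': 85.0502940065399} 18.700000000000003
top {'fovy': 53.515812569886776, 'cx': 280.74844562592295, 'cy': 209.96480626238613, 'k1': -0.11325623491258174, 'R': array([[-0.02095201, -0.99964749,  0.01630655],
       [-0.98646422,  0.01801705, -0.16298385],
       [ 0.16263261, -0.01950067, -0.98649397]]), 't': array([ -5.32264918, 579.26806222, 925.42515254])}
side {'fovy': 55.175147033696156, 'cx': 280.5684185987396, 'cy': 215.27737075383354, 'k1': -0.09984189760748866, 'R': array([[ 0.99874189, -0.04989718,  0.00499145],
       [-0.02231833, -0.53143375, -0.8468058 ],
       [ 0.04490585,  0.84562902, -0.53187877]]), 't': array([-573.99762057,   68.15871155,  951.02783545])}
0.1
```

View pics/top0.png

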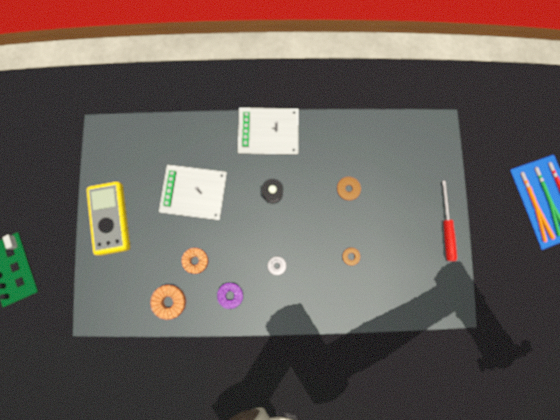

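View pics/side0.png

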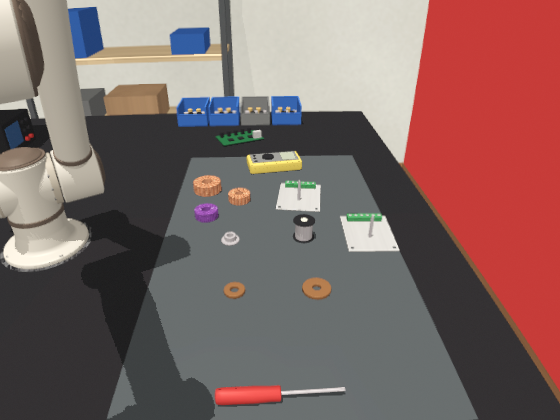

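The top view shows these candidates:
- **Coil:** orange (194,261) and (168,302), purple (230,295). The smaller orange one at (194,261) is meant.
- **Chassis:** (193,192) and (268,131). The left one at (193,192) is meant.
- **Large disc:** (349,188).
- **Small disc:** (351,257).
- **Cap:** (277,266).

The spool is at (272,190).

```bash
cat > h.py <<'E'
import numpy as np,cv2
from bench import arm
def K(c):
    f=210/np.tan(np.radians(c["fovy"])/2); return np.array([[f,0,c["cx"]],[0,f,c["cy"]],[0,0,1]])
def ray(uv,c):
    n=cv2.undistortPoints(np.array(uv,float).reshape(-1,1,2),K(c),np.array([c["k1"],0,0,0,0.])).reshape(-1,2)
    d=np.c_[n,np.ones(len(n))]@c["R"]; o=-c["R"].T@c["t"]; return o,d
def at_z(uv,c,z):
    o,d=ray(uv,c); return o+d*((z-o[2])/d[:,2])[:,None]
def proj(X,c):
    p=np.atleast_2d(X)@c["R"].T+c["t"]; n=p[:,:2]/p[:,2:]; r2=(n**2).sum(1,keepdims=True)
    n=n*(1+c["k1"]*r2); k=K(c); return n*k[0,0]+k[:2,2]
E
python3 - <<'E'
from h import *
np.set_printoptions(precision=1,suppress=True)
H=dict(base_disc=8,coil=24,top_disc=8,cap=5,solder_spool=50,chassis=4)
for cam in ("top","side"):
    arm.get_image(cam); c=arm.camera_info(cam)
    for t,h in H.items():
        for r in arm.outline_of(t,cam):
            if r["confidence"]<.3: continue
            ys,xs=np.nonzero(r["mask"]); 
            (u,v),_=cv2.minEnclosingCircle(np.c_[xs,ys].astype(np.float32)) if False else ((xs.mean(),ys.mean()),0)
            print(cam,t,round(r["confidence"],2),"uv",u,v,"n",len(xs),"half-h xy",at_z([u,v],c,h if cam=='top' else h/2)[0][:2],"ext",r["extent"])
        for r in arm.place_of(t,cam):
            if r["confidence"]>.3: print("   place",t,r["uv"],at_z(r["uv"],c,0)[0][:2],round(r["confidence"],2))
    for r in arm.place_of("stud",cam): print("   stud",r["uv"],at_z(r["uv"],c,4)[0][:2],round(r["confidence"],2))
im=np.load("top0.npz")["im"][:,:,::-1]
cv2.imwrite("pics/crop1.png",cv2.resize(im[150:330,140:300],None,fx=3.3,fy=3.3,interpolation=cv2.INTER_CUBIC))
print(arm.read_state()["clock"])
E
```

```text
top base_disc 0.82 uv 348.3014705882353 188.36029411764707 n 408 half-h xy [ 636.6 -185.3] ext [338.1, 177.4, 22.3, 25.3]
   place base_disc [350.4, 190.1] [ 633.8 -191.9] 0.67
top coil 0.74 uv 194.7110655737705 260.42622950819674 n 488 half-h xy [466.3 187.9] ext [183.5, 249.6, 24.6, 21.7]
top coil 0.64 uv 167.82366589327145 301.9767981438515 n 862 half-h xy [370.4 250.7] ext [150.2, 283.7, 36.1, 33.7]
   place coil [228.8, 294.8] [384.3 110.4] 0.91
   place coil [170.6, 299.5] [375.  250.1] 0.68
   place coil [196.1, 259.7] [469.1 189.1] 0.56
top top_disc 0.8 uv 350.725 255.945 n 200 half-h xy [ 470.4 -183.5] ext [341.0, 248.3, 17.9, 16.3]
   place top_disc [351.7, 256.2] [ 470.1 -187.4] 0.74
top cap 0.54 uv 276.70243902439023 265.26341463414633 n 205 half-h xy [452.2  -5. ] ext [269.8, 255.4, 16.0, 18.7]
   place cap [275.0, 264.6] [454.  -1.] 0.73
   place cap [199.0, 261.0] [465.9 182. ] 0.56
top solder_spool 0.74 uv 271.648401826484 190.2351598173516 n 438 half-h xy [626.    3.7] ext [258.0, 175.9, 23.9, 28.8]
top solder_spool 0.39 uv 107.97162576687117 218.29601226993864 n 260
[... 1748 characters left out ...]
.1   5.1] ext [293.2, 213.3, 22.1, 29.9]
   place solder_spool [303.5, 235.1] [631.7  10. ] 0.79
side chassis 0.95 uv 367.5986659255142 232.60366870483602 n 1799 half-h xy [792.   10.7] ext [334.9, 213.3, 62.7, 37.7]
side chassis 0.66 uv 315.92084942084944 288.18532818532816 n 518 half-h xy [ 638.3 -183.9] ext [301.6, 278.9, 31.0, 22.1]
side chassis 0.61 uv 298.57107023411373 196.32441471571906 n 1196 half-h xy [636.2 200.3] ext [276.6, 180.8, 45.7, 33.5]
   place chassis [296.7, 197.7] [630.6 196. ] 0.93
   place chassis [364.2, 230.8] [786.1  21.9] 0.87
   place chassis [298.3, 197.8] [635.1 195.3] 0.52
   stud [295.0, 198.4] [624.7 185.2] 0.77
   stud [366.8, 234.4] [787.2   0.2] 0.73
1.5
```

View pics/crop1.png

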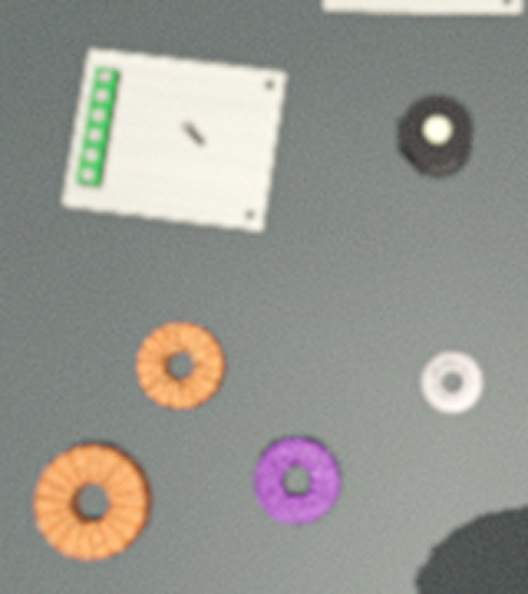

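Crop check: the small orange coil, the left chassis (strip on its left, stud near its middle) and the cap are where I listed them. I start with the large disc, turning the jaws along world x so they stay clear of the terminal strip.

Call:
play_rows:
  motion: [100,46,41,0,0,0,74,100,46,41,0,0,0,74,100,46,41,0,0,0,74,100,46,41,0,0,0,74,100,46,41,0,0,0,74]

```text
clock: 2.12
position: [408.5, -391.0, 231.7]
ee_rot: [-0.575, 0.818, -0.0, 0.0]
contact_force: [1.3, -0.8, 0.2]
gripper_width: 85.4
```

```bash
cat >> h.py <<'E'
from scipy.spatial.transform import Rotation as Rn
np.set_printoptions(precision=2,suppress=True)
# target: jaw y axis along direction angle a (deg), tool z down
def goto(x,y,z,a=180):
    s=arm.read_state(); p=s["position"]; r=Rn.from_quat(s["ee_rot"])
    t=np.radians(a); Y=np.array([np.cos(t),np.sin(t),0]); Z=np.array([0,0,-1.]); X=np.cross(Y,Z)
    rv=(Rn.from_matrix(np.c_[X,Y,Z])*r.inv()).as_rotvec(degrees=True)
    print("t",s["clock"],"pos",p,"w",s["gripper_width"],"F",s["contact_force"],"j",s["joints"])
    print("shift cm",(np.array([x,y,z])-p)/10,"rot",rv)
E
python3 -c "
from h import *
goto(637,-186,230)"
```

```text
t 2.125 pos [ 408.47 -390.95  231.67] w 85.43654577736854 F [ 1.3  -0.84  0.23] j [-0.48  0.28 -0.14  0.   -1.15  0.13]
shift cm [22.85 20.5  -0.17] rot [ 0.02  0.04 19.78]
```

Call:
play_rows:
  motion: [100,22.8,20.5,-3,0,0,19.8,100,22.8,20.5,-3,0,0,19.8,100,22.8,20.5,-3,0,0,19.8,100,22.8,20.5,-3,0,0,19.8,100,22.8,20.5,-3,0,0,19.8]

```text
clock: 2.75
position: [636.6, -185.7, 201.2]
ee_rot: [-0.705, 0.709, -0.0, 0.0]
contact_force: [0.7, -0.1, 0.1]
gripper_width: 85.3
```

```bash
cat >> h.py <<'E'
def look(thing,h,name,tops=True):
    c=arm.camera_info("wrist"); im,d=arm.get_image("wrist")
    cv2.imwrite(f"pics/{name}.png",im[:,:,::-1]); np.savez(f"{name}.npz",im=im,d=d)
    for r in arm.outline_of(thing,"wrist"):
        if r["confidence"]<.3: continue
        m=r["mask"].astype(np.uint8); cs,_=cv2.findContours(m,cv2.RETR_EXTERNAL,cv2.CHAIN_APPROX_NONE)
        k=max(cs,key=cv2.contourArea); P=at_z(k.reshape(-1,2)+0.0,c,h)[:,:2]
        hull=cv2.convexHull(P.astype(np.float32)).reshape(-1,2)
        e=cv2.fitEllipse(P.astype(np.float32)); print(thing,round(r["confidence"],2),"ellipse xy",e[0],"axes",e[1],"uv",k.reshape(-1,2).mean(0), "ext",r["extent"])
    return c,im,d
E
python3 -c "
from h import *
goto(637,-186,230)
c,im,d=look('base_disc',8,'w1')
print('cam',-c['R'].T@c['t'])"
```

```text
t 2.75 pos [ 636.6  -185.68  201.22] w 85.32456431315691 F [ 0.74 -0.08  0.07] j [-0.04  0.47  0.07  0.   -1.17  0.03]
shift cm [ 0.04 -0.03  2.88] rot [0.01 0.02 0.3 ]
base_disc 0.97 ellipse xy (639.0368041992188, -187.89454650878906) axes (58.52449035644531, 58.78544616699219) uv [282.54 179.24] ext [248.8, 146.9, 64.4, 62.3]
cam [ 636.41 -261.48  342.38]
```

View pics/w1.png

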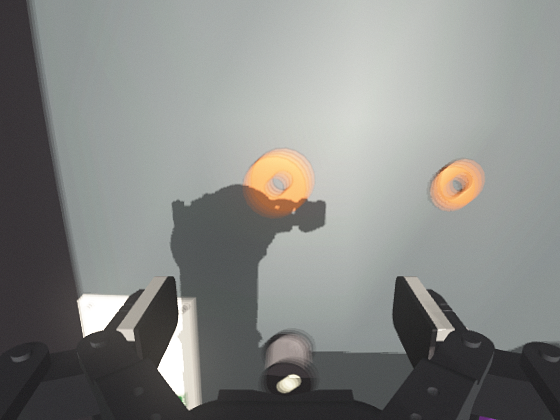

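The wrist view (blurred by motion) shows the large disc at (280,183) and the small disc at (458,185). I'll take one still picture, then descend.

```bash
python3 -c "
from h import *
c,im,d=look('base_disc',8,'w2')
goto(638,-187,20)"
```

```text
base_disc 0.89 ellipse xy (639.0848388671875, -187.8401336669922) axes (57.756439208984375, 57.985225677490234) uv [284.31 176.82] ext [253.0, 143.8, 61.5, 62.3]
t 2.95 pos [ 635.56 -186.32  200.43] w 85.34216193680359 F [0.61 0.05 0.33] j [-0.04  0.47  0.06 -0.   -1.17  0.04]
shift cm [  0.24  -0.07 -18.04] rot [-0.   -0.08  0.23]
```

Call:
play_rows:
  motion: [85,0.25,-0.1,-6,0,0,0,85,0.25,-0.1,-12,0,0,0,85,0.25,-0.1,-16,0,0,0,85,0.25,-0.1,-18,0,0,0,85,0.25,-0.1,-18,0,0,0]

```text
clock: 3.58
position: [635.7, -189.5, 19.9]
ee_rot: [-0.704, 0.71, 0.001, -0.001]
contact_force: [0.4, -1.5, 0.5]
gripper_width: 72.5
```

```bash
python3 -c "
from h import *
c,im,d=look('base_disc',8,'w3')
goto(638.5,-187,-2)"
```

```text
base_disc 0.65 ellipse xy (639.4032592773438, -189.22943115234375) axes (57.5799674987793, 59.59249496459961) uv [277.52 267.93] ext [211.1, 207.1, 131.1, 123.0]
t 3.675 pos [ 637.98 -189.36   22.65] w 72.51061932392915 F [ 0.71 -0.09  0.48] j [-0.05  0.65 -0.12  0.   -0.81  0.04]
shift cm [ 0.05  0.24 -2.47] rot [0.03 0.11 0.38]
```

View pics/w3.png

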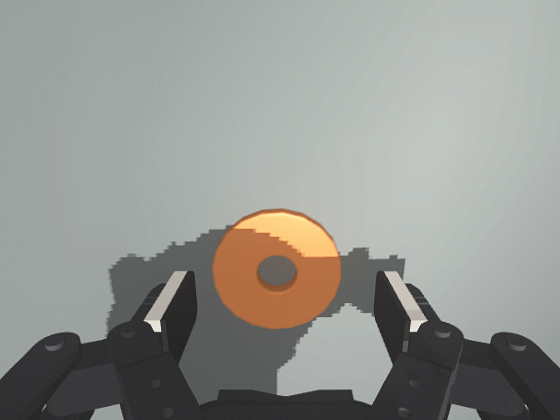

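The disc sits between the open pads (disc centre (277,268), pads at x 195 and 375).

Call:
play_rows:
  motion: [85,0.05,0.05,-1.4,0,0,0,85,0.05,0.05,-2.4,0,0,0,85,0.05,0.05,-2.4,0,0,0,40,0.05,0.05,-2.4,0,0,0,40,0.05,0.05,-2.4,0,0,0]

```text
clock: 4.3
position: [638.9, -187.9, -1.7]
ee_rot: [-0.705, 0.709, -0.001, 0.001]
contact_force: [0.4, 0.2, 2.3]
gripper_width: 56.5
```

Call:
play_rows:
  motion: [40,0,0,0,0,0,0,40,0,0,0,0,0,0,40,0,0,0,0,0,0]

```text
clock: 4.68
position: [638.9, -187.9, -1.8]
ee_rot: [-0.705, 0.709, -0.001, 0.001]
contact_force: [1.0, 1.6, 6.1]
gripper_width: 56.2
```

```bash
python3 -c "
from h import *
c,im,d=look('base_disc',8,'w4')
goto(638.5,-187,-2)"
```

```text
base_disc 0.6 ellipse xy (639.1802978515625, -189.6188201904297) axes (56.71495819091797, 59.77830123901367) uv [285.11 286.92] ext [213.8, 218.4, 141.7, 133.3]
t 4.775 pos [ 638.9  -187.92   -1.76] w 56.454019327981975 F [0.12 1.51 6.18] j [-0.04  0.68 -0.13  0.   -0.76  0.04]
shift cm [-0.04  0.09 -0.02] rot [0.02 0.1  0.31]
```

View pics/w4.png

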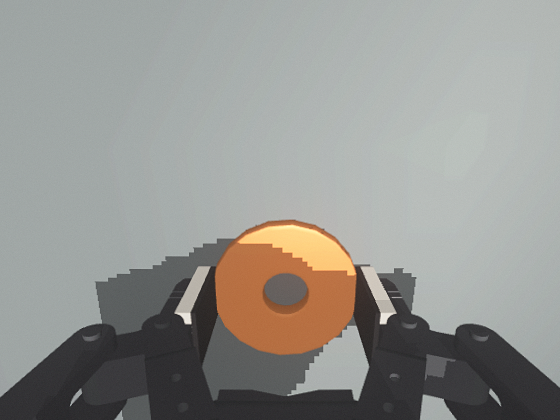

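Call:
play_rows:
  motion: [40,0,0,1.5,0,0,0,40,0,0,5,0,0,0,40,0,0,10,0,0,0,40,0,0,12,0,0,0,40,0,0,12,0,0,0]

```text
clock: 5.4
position: [638.9, -188.0, 119.6]
ee_rot: [-0.705, 0.709, -0.001, 0.001]
contact_force: [0.2, -0.5, -1.0]
gripper_width: 56.3
```

```bash
python3 -c "
from h import *
c,im,d=look('base_disc',126,'w5')
goto(633,150,118)"
```

```text
base_disc 0.93 ellipse xy (639.1697998046875, -187.93011474609375) axes (57.98912811279297, 61.04935073852539) uv [285.27 286.89] ext [213.4, 218.3, 141.3, 132.4]
t 5.5 pos [ 637.08 -187.67  116.25] w 56.24662717051744 F [ 0.02  0.44 -0.46] j [-0.04  0.54 -0.03 -0.   -1.    0.04]
shift cm [-0.41 33.77  0.18] rot [-0.05 -0.12  0.37]
```

View pics/w5.png

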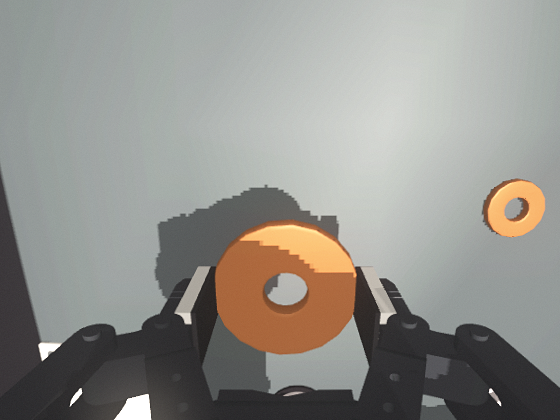

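Call:
play_rows:
  motion: [40,-0.4,43,4,0,0,0,40,-0.4,43,4,0,0,0,40,-0.4,43,4,0,0,0,40,-0.4,43,4,0,0,0,40,-0.4,43,4,0,0,0]

```text
clock: 6.12
position: [633.9, 124.8, 144.2]
ee_rot: [-0.705, 0.709, 0.001, -0.002]
contact_force: [1.2, 0.3, -1.1]
gripper_width: 56.3
```

Call:
play_rows:
  motion: [40,0,11.5,0,0,0,0,40,0,11.5,0,0,0,0,40,0,11.5,0,0,0,0,40,0,11.5,0,0,0,0]

```text
clock: 6.62
position: [634.3, 237.7, 144.2]
ee_rot: [-0.705, 0.709, 0.0, -0.002]
contact_force: [0.5, -0.5, -0.1]
gripper_width: 56.1
```

```bash
python3 -c "
from h import *
c,im,d=look('chassis',4,'w6')
for r in arm.place_of('stud','wrist'): print(r['confidence'],r['uv'],at_z(r['uv'],c,4))
goto(633,180,118)
print('cam',-c['R'].T@c['t'])"
```

```text
chassis 0.55 ellipse xy (638.2842407226562, 194.35240173339844) axes (138.39378356933594, 169.6566162109375) uv [279.53 134.05] ext [193.8, 28.8, 183.1, 213.0]
0.61 [280.1, 121.9] [[637.37 179.87   4.  ]]
t 6.775 pos [635.1  236.58 145.65] w 56.1772112698119 F [ 0.09 -1.24 -0.42] j [ 0.59  0.54  0.04 -0.   -1.07 -0.6 ]
shift cm [-0.21 -5.66 -2.77] rot [ 0.05 -0.07  0.44]
cam [634.58 162.13 285.55]
```

View pics/w6.png

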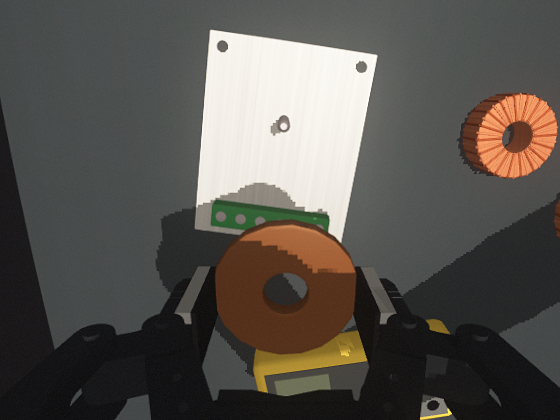

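```bash
python3 -c "
from h import *
im=np.load('w6.npz')['im']; d=np.load('w6.npz')['d']
cv2.imwrite('pics/w6c.png',cv2.resize(im[100:150,255:310,::-1],None,fx=10,fy=10,interpolation=cv2.INTER_CUBIC))
print(d[112:138:2,268:296:2].astype(int))
c=arm.camera_info('wrist')
print('plate corners',at_z([[210,30],[377,55],[195,228],[222,46],[361,67]],c,4))
print('tip',at_z([[284,125]],c,64),'disc',at_z([[285.5,286.5]],c,155))
print('proj',proj([[637,180,4],[637,180,64],[633,180,4],[633,180,64]],c))
"
```

```text
[[273 274 273 274 273 273 273 273 273 274 272 273 273 273]
 [273 275 275 273 274 274 274 272 274 273 274 274 274 273]
 [275 274 273 274 275 274 275 262 259 265 274 274 273 274]
 [276 274 274 275 274 274 253 237 234 240 258 274 273 275]
 [275 274 275 276 275 275 227 221 220 222 228 274 275 273]
 [275 275 275 276 275 243 220 219 216 220 220 275 275 275]
 [276 275 275 276 276 220 219 217 217 217 219 221 275 276]
 [275 276 276 276 275 222 218 217 217 218 219 223 275 275]
 [277 277 277 276 276 222 219 219 219 218 219 278 277 277]
 [277 276 277 277 277 278 222 219 219 218 221 277 277 276]
 [277 277 277 279 277 277 277 223 223 223 278 277 277 278]
 [277 279 279 277 278 278 278 278 277 278 278 278 276 278]
 [278 277 279 279 277 279 279 277 279 277 279 279 279 279]]
plate corners [[686.7  115.26   4.  ]
 [568.88 132.66   4.  ]
 [708.23 262.01   4.  ]
 [678.8  125.92   4.  ]
 [579.98 140.78   4.  ]]
tip [[635.41 177.    64.  ]] disc [[635.21 232.94 155.  ]]
proj [[282.   123.18]
 [281.34 130.22]
 [287.38 123.14]
 [288.14 130.16]]
```

View pics/w6c.png

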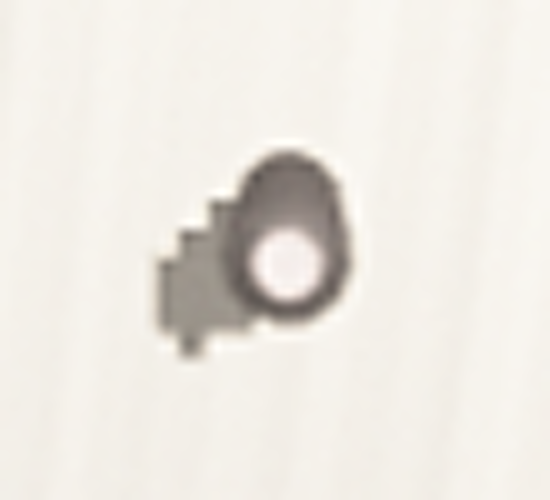

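The wrist view shows the left chassis with the stud tip at (283,126) and its foot near (284,120). That puts the stud at about (635.6, 178). I now move the disc over it.

Call:
play_rows:
  motion: [40,0,-5.6,-3,0,0,0.4,40,0,-5.6,-5.5,0,0,0.4,40,0,-5.6,-5.5,0,0,0.4,40,0,-5.6,-5.5,0,0,0.4,40,0,-5.6,-5.5,0,0,0.4]

```text
clock: 7.4
position: [636.1, 182.9, 92.8]
ee_rot: [0.708, -0.707, 0.001, -0.001]
contact_force: [0.8, 0.0, -0.4]
gripper_width: 56.0
```

```bash
python3 -c "
from h import *
c,im,d=look('base_disc',101,'w7')
goto(635.3,180,3)
for n in ('side','top'):
  im,d=arm.get_image(n); c=arm.camera_info(n)
  u,v=proj([635,180,70],c)[0].astype(int); print(u,v)
  cv2.imwrite('pics/s7%s.png'%n,cv2.resize(im[v-45:v+45,u-60:u+60,::-1],None,fx=5,fy=5,interpolation=cv2.INTER_CUBIC))
"
```

```text
base_disc 0.77 ellipse xy (636.337158203125, 182.01463317871094) axes (57.11455535888672, 60.36850357055664) uv [285.24 287.03] ext [213.7, 220.2, 139.8, 132.0]
t 7.5 pos [635.69 182.94  92.4 ] w 56.06419206531921 F [ 0.51 -0.77 -1.06] j [ 0.52  0.56 -0.07  0.   -0.94 -0.52]
shift cm [-0.04 -0.29 -8.94] rot [-0.06  0.1  -0.1 ]
299 178
195 186
```

View pics/w7.png

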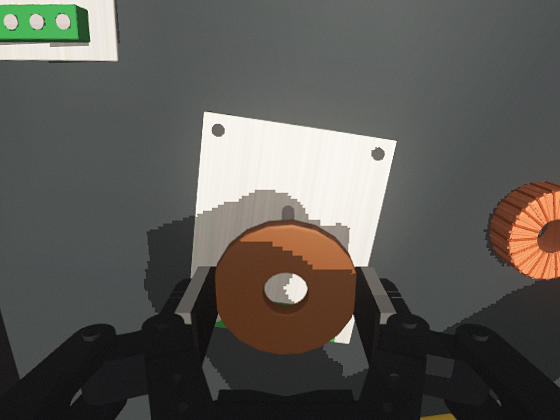

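View pics/s7side.png

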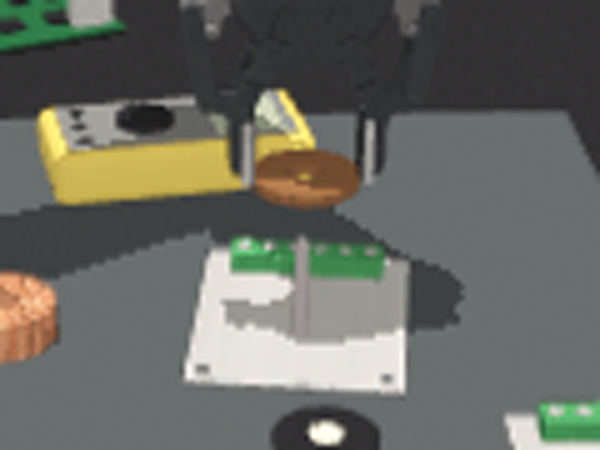

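```bash
python3 -c "
from h import *
c=arm.camera_info('wrist')
print(proj([[635.5,174,4],[635.5,178,4],[635.5,182,4]],c))
im=np.load('w7.npz')['im']
cv2.imwrite('pics/w7c.png',cv2.resize(im[195:320,220:350,::-1],None,fx=5,fy=4.6,interpolation=cv2.INTER_CUBIC))
"
```

```text
[[285.53 205.1 ]
 [285.52 211.07]
 [285.51 216.97]]
```

View pics/w7c.png

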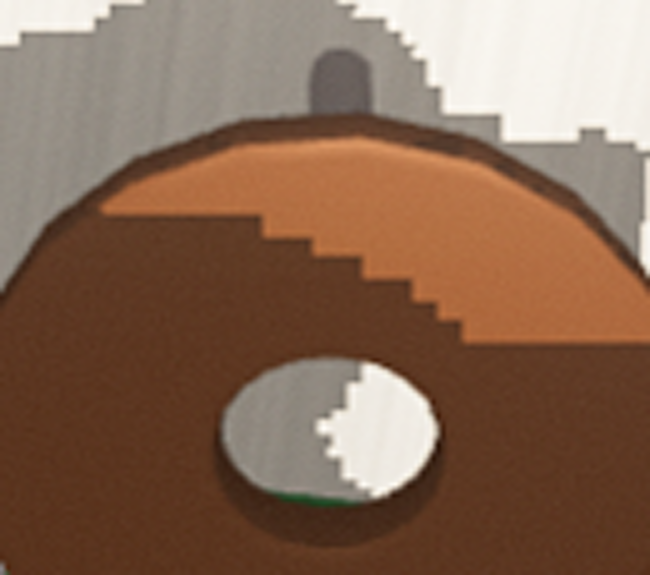

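Side and wrist views put the stud about 1–2 mm towards -x and 3 mm towards -y of the disc. I correct for that and lower, with the last rows slow.

Call:
play_rows:
  motion: [40,-0.15,-0.3,0,0,0,0,40,-0.15,-0.3,-1.5,0,0,0,40,-0.15,-0.3,-3,0,0,0,40,-0.15,-0.3,-4.5,0,0,0,40,-0.15,-0.3,-6,0,0,0]

```text
clock: 8.22
position: [633.4, 179.1, 29.6]
ee_rot: [0.707, -0.707, -0.0, 0.001]
contact_force: [0.5, -0.5, 0.1]
gripper_width: 56.0
```

```bash
python3 -c "
from h import *
c,im,d=look('base_disc',40,'w8')
goto(634,180,3)
"
```

```text
base_disc 0.87 ellipse xy (633.6976928710938, 176.88070678710938) axes (56.13526916503906, 59.47323989868164) uv [285.28 286.81] ext [214.0, 219.0, 141.9, 133.3]
t 8.325 pos [632.2  178.56  28.37] w 56.09311405368098 F [-0.57 -0.56 -0.88] j [ 0.52  0.63 -0.13 -0.   -0.82 -0.52]
shift cm [ 0.18  0.14 -2.54] rot [ 0.12 -0.26 -0.04]
```

View pics/w8.png

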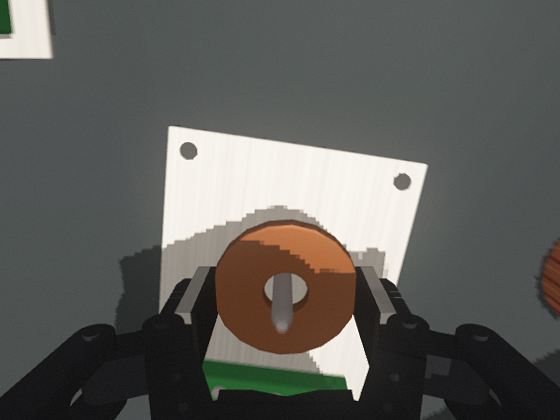

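The stud is through the hole (286,290). I lower to the plate, release, and back off.

Call:
play_rows:
  motion: [40,0.1,0,-1.2,0,0,0,40,0.1,0,-2.1,0,0,0,40,0.1,0,-2.4,0,0,0,40,0.1,0,-2.5,0,0,0,40,0.1,0,-2.5,0,0,0]

```text
clock: 8.95
position: [634.9, 179.3, 6.5]
ee_rot: [0.707, -0.707, 0.0, -0.0]
contact_force: [0.3, -0.5, -0.1]
gripper_width: 56.2
```

```bash
python3 -c "
from h import *
goto(634,180,3)
"
```

```text
t 8.95 pos [634.9  179.32   6.53] w 56.20501463651795 F [ 0.31 -0.51 -0.08] j [ 0.52  0.66 -0.14  0.   -0.77 -0.52]
shift cm [-0.09  0.07 -0.35] rot [-0.01  0.03 -0.06]
```

Call:
play_rows:
  motion: [40,0,0,-0.3,0,0,0,40,0,0,-0.4,0,0,0,40,0,0,-0.4,0,0,0]

```text
clock: 9.32
position: [634.7, 179.3, 2.3]
ee_rot: [0.707, -0.707, -0.0, 0.0]
contact_force: [0.4, 0.2, -1.3]
gripper_width: 55.8
```

Call:
play_rows:
  motion: [75,0,0,0,0,0,0,75,0,0,0,0,0,0,85,0,0,0,0,0,0]

```text
clock: 9.7
position: [634.8, 179.3, 2.3]
ee_rot: [0.707, -0.707, 0.0, -0.0]
contact_force: [0.6, 0.2, 0.8]
gripper_width: 72.9
```

```bash
python3 -c "
from h import *
c,im,d=look('base_disc',12,'w9')
goto(634,180,120)
"
```

```text
base_disc 0.76 ellipse xy (634.9041748046875, 176.3091583251953) axes (56.28824996948242, 57.47306442260742) uv [285.44 290.18] ext [212.5, 219.8, 142.5, 130.7]
t 9.8 pos [634.75 179.24   2.29] w 73.00909379428283 F [0.11 0.04 0.06] j [ 0.52  0.67 -0.14  0.   -0.76 -0.52]
shift cm [-0.07  0.08 11.77] rot [-0.    0.   -0.06]
```

View pics/w9.png

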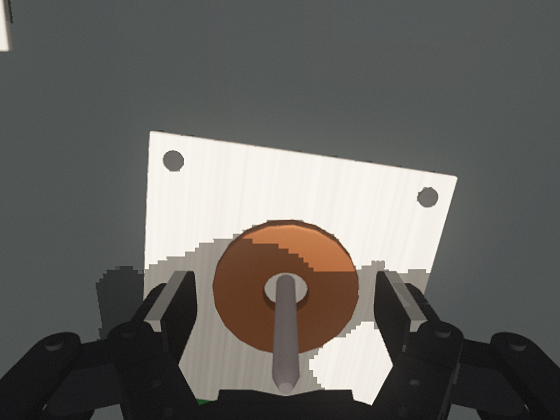

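The large disc lies flat on the plate with the stud centred in its hole. Next is the coil.

Call:
play_rows:
  motion: [85,0,0,4,0,0,0,85,0,0,10,0,0,0,85,-3,0.8,14,0,0,0,85,-9,0.8,16,0,0,0,85,-15,0.8,16,0,0,0]

```text
clock: 10.42
position: [484.4, 187.9, 164.2]
ee_rot: [0.707, -0.707, 0.0, -0.002]
contact_force: [-0.0, 0.5, -0.3]
gripper_width: 72.3
```

Call:
play_rows:
  motion: [85,-1.8,0,0,0,0,0,85,-1.8,0,0,0,0,0,85,-1.8,0,0,0,0,0,85,-1.8,0,0,0,0,0]

```text
clock: 10.92
position: [467.6, 187.3, 161.9]
ee_rot: [0.707, -0.707, 0.0, 0.0]
contact_force: [0.1, -0.1, -0.1]
gripper_width: 72.5
```

```bash
python3 -c "
from h import *
c,im,d=look('coil',24,'w10')
goto(466,189,20)
"
```

```text
coil 0.96 ellipse xy (387.6158447265625, 105.69375610351562) axes (58.06657409667969, 61.64372253417969) uv [396.83  86.71] ext [355.3, 45.3, 84.2, 82.7]
coil 0.61 ellipse xy (374.56231689453125, 243.7345428466797) axes (74.99565124511719, 85.6153793334961) uv [395.8  262.97] ext [348.6, 220.0, 102.4, 88.8]
coil 0.59 ellipse xy (467.7223815917969, 187.25848388671875) axes (58.974910736083984, 61.57759094238281) uv [285.51 196.59] ext [245.9, 156.3, 76.5, 79.5]
t 11.025 pos [467.33 187.21 161.84] w 72.1632218051053 F [-0.51 -0.02  0.12] j [ 0.7   0.25 -0.39  0.   -0.94 -0.7 ]
shift cm [ -0.13   0.18 -14.18] rot [ 0.02 -0.02 -0.02]
```

View pics/w10.png

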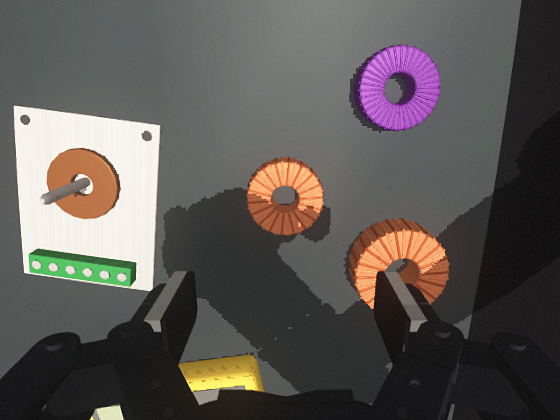

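The wrist view shows the right coil (60 mm) at (285,196). The large orange one is at (397,263) and the purple one at (400,87), both clear of the fingers. I go down on the small one.

Call:
play_rows:
  motion: [85,0,0,-5,0,0,0,85,0,0,-10,0,0,0,85,0,0,-14,0,0,0,85,0,0,-16,0,0,0,85,0,0,-16,0,0,0]

```text
clock: 11.65
position: [466.2, 186.4, 0.5]
ee_rot: [0.707, -0.707, -0.0, 0.002]
contact_force: [-0.4, 0.0, 0.3]
gripper_width: 72.1
```

```bash
python3 -c "
from h import *
c,im,d=look('coil',24,'w11')
goto(467.5,187.5,0)
"
```

```text
coil 0.85 ellipse xy (399.3830871582031, 108.62106323242188) axes (44.53188705444336, 58.071678161621094) uv [505.25  86.  ] ext [427.6, 0.0, 132.3, 177.0]
coil 0.8 ellipse xy (468.18536376953125, 184.43309020996094) axes (58.1196174621582, 66.03077697753906) uv [280.69 303.2 ] ext [196.7, 220.1, 164.6, 161.5]
coil 0.71 ellipse xy (394.2444763183594, 234.04103088378906) axes (7.808312892913818, 16.41741180419922) uv [462.38 413.24] ext [447.1, 332.1, 111.0, 87.9]
t 11.75 pos [467.44 187.56   2.58] w 72.46305533793277 F [-0.09  0.72  0.28] j [ 0.7   0.48 -0.55  0.   -0.54 -0.7 ]
shift cm [ 0.01 -0.01 -0.26] rot [-0.01  0.04 -0.07]
```

View pics/w11.png

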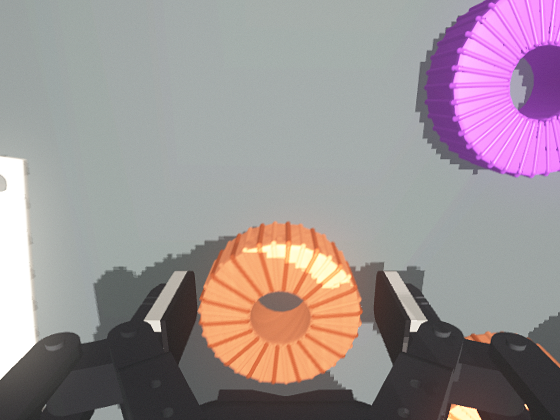

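The coil sits between the pads (centre (281,310)). I close.

Call:
play_rows:
  motion: [85,0,0,-0.2,0,0,0,40,0,0,-0.2,0,0,0,40,0,0,-0.2,0,0,0,40,0,0,-0.2,0,0,0,40,0,0,-0.2,0,0,0]

```text
clock: 12.38
position: [467.6, 187.8, 1.8]
ee_rot: [0.708, -0.706, 0.0, -0.001]
contact_force: [-0.2, -1.3, 4.7]
gripper_width: 57.5
```

```bash
python3 -c "
from h import *
goto(467.5,187.5,0)
"
```

```text
t 12.375 pos [467.59 187.76   1.82] w 57.45217245565967 F [-0.23 -1.3   4.7 ] j [ 0.7   0.48 -0.55  0.   -0.54 -0.7 ]
shift cm [-0.01 -0.03 -0.18] rot [-0.08  0.14 -0.12]
```

Call:
play_rows:
  motion: [40,0,0,1,0,0,0,40,0,0,4,0,0,0,40,0,0,8,0,0,0,40,0,0,11,0,0,0,40,0,0,11,0,0,0]

```text
clock: 13.0
position: [467.6, 188.1, 112.6]
ee_rot: [0.707, -0.707, 0.0, -0.003]
contact_force: [0.3, 0.7, -2.9]
gripper_width: 56.9
```

```bash
python3 -c "
from h import *
c,im,d=look('coil',136,'w12')
goto(634,240,120)
"
```

```text
coil 0.92 ellipse xy (415.3190002441406, 175.6602020263672) axes (24.750450134277344, 50.13224411010742) uv [427.11 283.79] ext [367.4, 239.3, 114.8, 95.2]
coil 0.76 ellipse xy (426.4950866699219, 108.76139068603516) axes (29.876131057739258, 32.2361946105957) uv [422.22  84.01] ext [369.3, 29.1, 107.1, 105.8]
coil 0.6 ellipse xy (467.7838134765625, 184.05316162109375) axes (56.394107818603516, 64.87322998046875) uv [284.86 298.08] ext [208.5, 217.3, 154.7, 157.3]
t 13.1 pos [465.57 186.64 109.48] w 57.29826127662534 F [-0.83  0.64 -4.79] j [ 0.7   0.31 -0.45 -0.   -0.81 -0.7 ]
shift cm [16.84  5.34  1.05] rot [ 0.02 -0.11 -0.01]
```

View pics/w12.png

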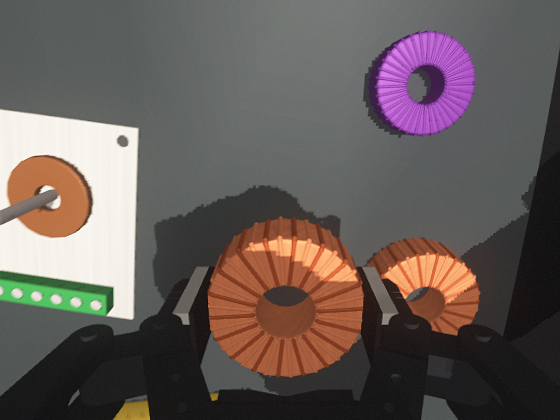

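```bash
cat >> h.py <<'E'
def held(row,left,width,top,R,tcp=None,c=None):
    # y/x offset of a held round part from TCP, from bottom row and left/right extents of its top rim (height top above TCP)
    c=c or arm.camera_info("wrist"); p=arm.read_state()["position"] if tcp is None else np.array(tcp)
    a=np.linspace(0,2*np.pi,181); best=None
    from scipy.optimize import least_squares
    def f(o):
        q=proj(np.c_[p[0]+o[0]+R*np.cos(a),p[1]+o[1]+R*np.sin(a),np.full(181,p[2]+top)],c)
        return [q[:,1].max()-row,(q[:,0].max()+q[:,0].min())/2-(left+width/2)]
    return least_squares(f,[0,0]).x
E
python3 -c "
from h import *
print('coil',held(374.6,208.5,154.7,22.2,30))
print('disc',held(350.7,213.4,141.3,9.8,30))
print('w9 disc',held(350.5,212.5,142.5,9.7,30))
c=arm.camera_info('wrist')
"
```

```text
coil [ 0.06 -1.89]
disc [ 0.72 -3.51]
w9 disc [ 0.84 -3.54]
```

Call:
play_rows:
  motion: [40,6,-0.3,0,0,0,0,40,12,-0.6,0,0,0,0,40,16,-0.9,0,0,0,0,40,16.9,-0.9,0,0,0,0,40,16.9,-0.9,0,0,0,0]

```text
clock: 13.72
position: [634.3, 177.5, 107.4]
ee_rot: [0.707, -0.707, -0.001, 0.002]
contact_force: [0.2, 0.4, -4.4]
gripper_width: 57.4
```

```bash
python3 -c "
from h import *
goto(635.3,178,13)
c,im,d=look('coil',136,'w13')
im,d=arm.get_image('side'); c=arm.camera_info('side')
u,v=proj([635,180,70],c)[0].astype(int)
cv2.imwrite('pics/s13.png',cv2.resize(im[v-45:v+45,u-60:u+60,::-1],None,fx=5,fy=5,interpolation=cv2.INTER_CUBIC))
goto(635.3,178,13)
"
```

```text
t 13.725 pos [634.33 177.55 107.4 ] w 57.351591759873756 F [ 0.22  0.44 -4.44] j [ 0.52  0.54 -0.06 -0.   -0.98 -0.52]
shift cm [ 0.1   0.05 -9.44] rot [ 0.11 -0.29 -0.  ]
coil 0.98 ellipse xy (634.7149658203125, 170.3631591796875) axes (53.87936782836914, 62.0218620300293) uv [285.05 297.71] ext [207.9, 216.8, 153.7, 160.8]
t 13.875 pos [634.1  178.24 109.56] w 57.12627059988796 F [ 0.15  0.59 -4.11] j [ 0.52  0.54 -0.06 -0.   -0.98 -0.52]
shift cm [ 0.12 -0.02 -9.66] rot [ 0.04 -0.13 -0.09]
```

View pics/s13.png

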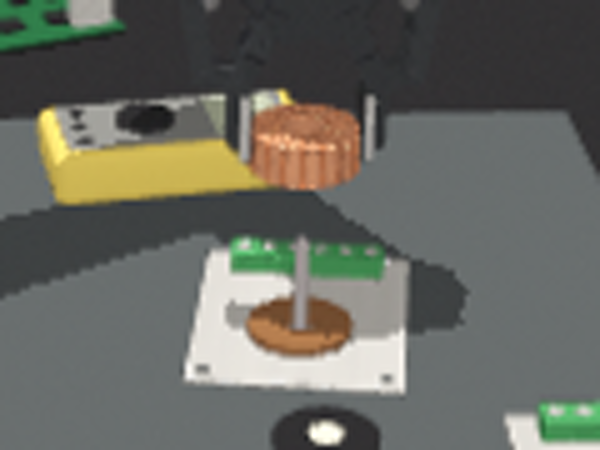

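View pics/w13.png

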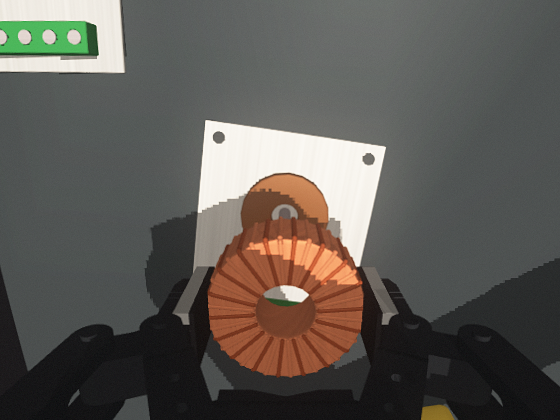

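The coil is lined up above the stud in both views. I lower it.

Call:
play_rows:
  motion: [40,0.05,0,-1.5,0,0,0,40,0.05,0,-3,0,0,0,40,0.05,0,-4.5,0,0,0,40,0.05,0,-6,0,0,0,40,0.05,0,-7.5,0,0,0]

```text
clock: 14.5
position: [636.1, 178.2, 34.0]
ee_rot: [0.707, -0.707, -0.0, 0.0]
contact_force: [0.3, 0.7, -4.6]
gripper_width: 57.2
```

```bash
python3 -c "
from h import *
c,im,d=look('coil',136,'w14')
goto(635.3,178,13.5)
"
```

```text
coil 0.83 ellipse xy (636.468017578125, 126.25788879394531) axes (18.761131286621094, 21.591676712036133) uv [285.08 298.51] ext [207.9, 217.0, 156.1, 160.4]
t 14.6 pos [634.7  177.51  32.48] w 57.0242244569082 F [-0.19 -0.6  -5.16] j [ 0.52  0.63 -0.12 -0.   -0.83 -0.52]
shift cm [ 0.06  0.05 -1.9 ] rot [ 0.11 -0.26 -0.03]
```

View pics/w14.png

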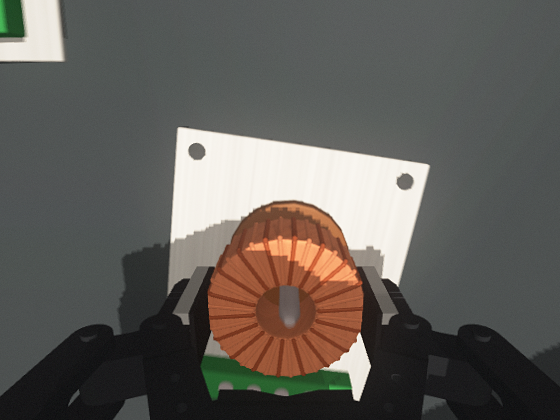

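Call:
play_rows:
  motion: [40,0,0,-0.9,0,0,0,40,0,0,-1.5,0,0,0,40,0,0,-1.8,0,0,0,40,0,0,-1.8,0,0,0]

```text
clock: 15.1
position: [636.2, 178.2, 17.2]
ee_rot: [0.707, -0.707, -0.0, 0.0]
contact_force: [0.5, 0.3, -4.1]
gripper_width: 57.5
```

```bash
python3 -c "
from h import *
goto(635.3,178,13.5)
"
```

```text
t 15.1 pos [636.19 178.23  17.19] w 57.54495599888075 F [ 0.5   0.32 -4.13] j [ 0.52  0.65 -0.13  0.   -0.79 -0.52]
shift cm [-0.09 -0.02 -0.37] rot [ 0.01 -0.01 -0.06]
```

Call:
play_rows:
  motion: [40,0,0,-0.2,0,0,0,40,0,0,-0.35,0,0,0,40,0,0,-0.4,0,0,0,40,0,0,-0.4,0,0,0]

```text
clock: 15.6
position: [636.3, 178.3, 14.0]
ee_rot: [0.708, -0.707, 0.0, -0.0]
contact_force: [-2.5, -0.2, 1.9]
gripper_width: 57.4
```

```bash
python3 -c "
from h import *
goto(635.3,178,13.5)
"
```

```text
t 15.6 pos [636.34 178.29  13.95] w 57.36088200502713 F [-2.47 -0.15  1.93] j [ 0.52  0.65 -0.13  0.   -0.79 -0.52]
shift cm [-0.1  -0.03 -0.05] rot [-0.01  0.03 -0.07]
```

Force changed from −4.1 to +1.9 N, so the coil is resting on the disc. I release.

Call:
play_rows:
  motion: [75,0,0,0,0,0,0,80,0,0,0,0,0,0,85,0,0,0,0,0,0,85,0,0,2,0,0,0,85,0,0,6,0,0,0]

```text
clock: 16.23
position: [635.0, 177.7, 71.9]
ee_rot: [0.707, -0.707, -0.001, 0.002]
contact_force: [0.9, 0.5, 0.0]
gripper_width: 72.6
```

Call:
play_rows:
  motion: [85,0,0,5,0,0,0,85,-3,-3,8,0,0,0,85,-6,-9,8,0,0,0,85,-10,-13,8,0,0,0,85,-18,-18,8,0,0,0]

```text
clock: 16.85
position: [482.3, 13.6, 153.4]
ee_rot: [-0.707, 0.707, -0.0, 0.0]
contact_force: [-0.2, -0.3, 0.8]
gripper_width: 72.7
```

```bash
python3 -c "
from h import *
goto(452,-4,160)
im,d=arm.get_image('side'); c=arm.camera_info('side')
u,v=proj([635,180,40],c)[0].astype(int)
cv2.imwrite('pics/s15.png',cv2.resize(im[v-45:v+45,u-60:u+60,::-1],None,fx=5,fy=5,interpolation=cv2.INTER_CUBIC))
"
```

```text
t 16.85 pos [482.3   13.61 153.44] w 72.70657751239652 F [-0.2  -0.31  0.84] j [ 0.37  0.22 -0.45  0.   -0.9  -0.37]
shift cm [-3.03 -1.76  0.66] rot [-0.01  0.07  0.  ]
```

View pics/s15.png

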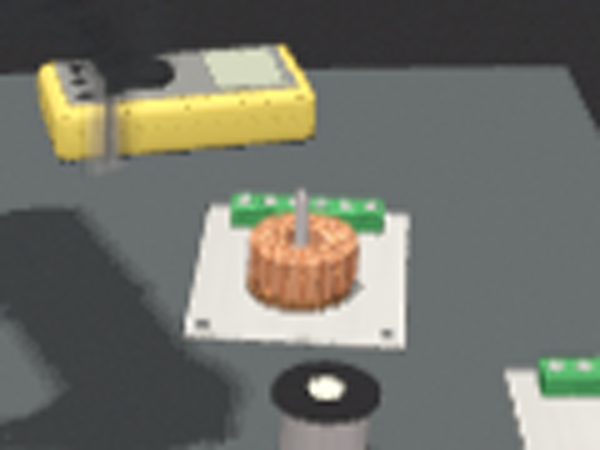

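The coil lies flat on the disc. Next is the small disc.

Call:
play_rows:
  motion: [72,-1.2,-6,0,0,0,0,72,-1.2,-12,0,0,0,0,72,-1.2,-18,0,0,0,0,72,-1.2,-19.8,0,0,0,0,72,-1.2,-19.8,0,0,0,0]

```text
clock: 17.52
position: [471.2, -184.1, 153.3]
ee_rot: [-0.706, 0.708, -0.0, 0.0]
contact_force: [-0.3, 0.0, -0.3]
gripper_width: 61.5
```

```bash
python3 -c "
from h import *
arm.get_image('top')
c,im,d=look('top_disc',8,'w16')
goto(470,-184,1)
"
```

```text
top_disc 0.9 ellipse xy (471.2086486816406, -186.1881561279297) axes (42.227203369140625, 42.777076721191406) uv [285.61 191.26] ext [257.8, 166.0, 56.2, 52.8]
t 17.675 pos [ 471.36 -182.25  153.34] w 61.51229221997506 F [-0.41 -0.17 -0.08] j [-0.05  0.26 -0.39 -0.   -0.92  0.05]
shift cm [ -0.14  -0.17 -15.23] rot [-0.    0.01 -0.1 ]
```

View pics/w16.png

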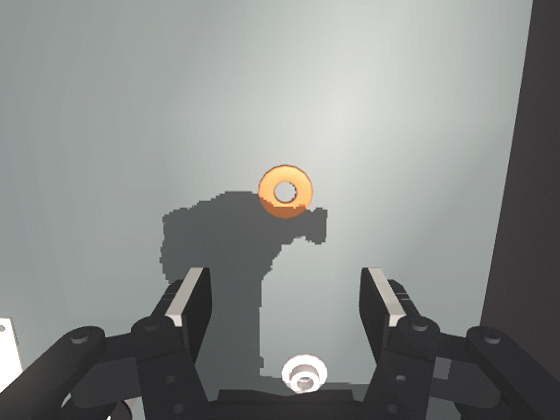

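Call:
play_rows:
  motion: [72,0,-0.3,-5,0,0,0,72,0,-0.3,-10,0,0,0,72,0,-0.3,-14,0,0,0,72,0,-0.3,-14.8,0,0,0,72,0,-0.3,-14.8,0,0,0]

```text
clock: 18.3
position: [472.0, -185.3, 5.8]
ee_rot: [0.708, -0.706, 0.0, -0.0]
contact_force: [0.1, -0.8, 1.6]
gripper_width: 61.2
```

```bash
python3 -c "
from h import *
c,im,d=look('top_disc',8,'w17')
goto(471.2,-186,1)
"
```

```text
top_disc 0.77 ellipse xy (471.6492614746094, -187.73419189453125) axes (41.57781219482422, 43.634647369384766) uv [286.55 278.89] ext [233.9, 231.5, 104.3, 93.6]
t 18.4 pos [ 472.75 -185.68    6.9 ] w 61.37954809305956 F [ 0.59 -0.36  0.55] j [-0.05  0.48 -0.54  0.   -0.55  0.06]
shift cm [-0.15 -0.03 -0.59] rot [ 0.03  0.2  -0.12]
```

View pics/w17.png

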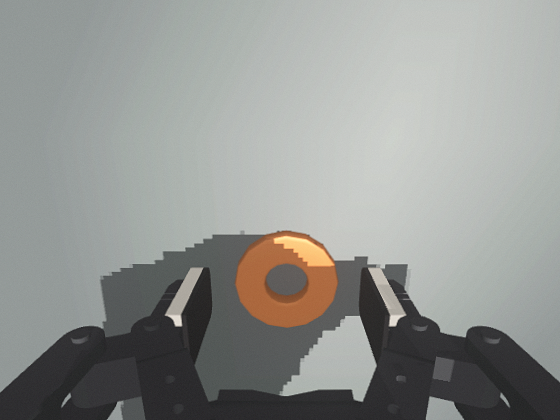

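The disc is centred between the pads at (287,279). I go down the rest of the way and close.

Call:
play_rows:
  motion: [72,0,-0.2,-0.5,0,0,0,72,0,-0.2,-0.5,0,0,0,30,0,-0.2,-0.5,0,0,0,30,0,-0.2,-0.5,0,0,0,30,0,-0.2,-0.5,0,0,0]

```text
clock: 19.02
position: [471.4, -188.0, 1.3]
ee_rot: [0.708, -0.706, 0.0, -0.0]
contact_force: [-2.1, 0.6, 7.0]
gripper_width: 40.3
```

Call:
play_rows:
  motion: [30,0,0,0,0,0,0,30,0,0,0,0,0,0]

```text
clock: 19.27
position: [471.4, -188.0, 1.3]
ee_rot: [0.708, -0.706, 0.0, -0.0]
contact_force: [-2.3, 0.2, 8.3]
gripper_width: 39.8
```

```bash
python3 -c "
from h import *
goto(471.2,-186,1)
"
```

```text
t 19.275 pos [ 471.44 -188.03    1.33] w 39.79526990700218 F [-2.33  0.16  8.28] j [-0.06  0.49 -0.54  0.   -0.54  0.06]
shift cm [-0.02  0.2  -0.03] rot [ 0.02  0.04 -0.1 ]
```

Call:
play_rows:
  motion: [30,0,0,1.5,0,0,0,30,0,0,5,0,0,0,30,0,0,10,0,0,0,30,0,0,12,0,0,0,30,0,0,12,0,0,0]

```text
clock: 19.9
position: [472.4, -188.0, 122.7]
ee_rot: [0.707, -0.707, 0.002, -0.002]
contact_force: [-0.3, 0.3, -1.2]
gripper_width: 40.2
```

```bash
python3 -c "
from h import *
c,im,d=look('top_disc',129,'w18')
goto(635,179,120)
for r in arm.outline_of('top_disc','wrist')[:1]:
  e=r['extent']; print(held(e[1]+e[3],e[0],e[2],7.5,22))
"
```

```text
top_disc 0.82 ellipse xy (472.54296875, -187.69143676757812) axes (41.18125534057617, 44.850547790527344) uv [285.13 289.09] ext [234.8, 240.5, 101.6, 99.6]
t 20.0 pos [ 470.59 -187.74  120.  ] w 40.300742824803585 F [-0.24 -0.35 -0.44] j [-0.06  0.3  -0.43 -0.   -0.84  0.06]
shift cm [16.44 36.67 -0.  ] rot [-0.03 -0.03 -0.03]
[0.07 0.89]
```

View pics/w18.png

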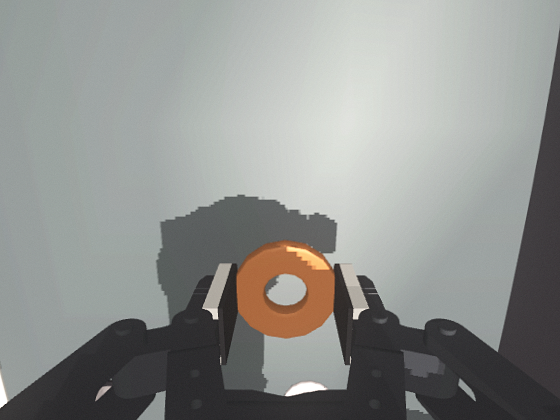

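```bash
python3 -c "
from h import *
im=np.load('w18.npz')['im']
cv2.imwrite('pics/w18c.png',cv2.resize(im[230:350,225:345,::-1],None,fx=5,fy=5,interpolation=cv2.INTER_CUBIC))
c=arm.camera_info('wrist');p=arm.read_state()['position']
for R,top,cy in((9,9.8,-3.5),(9,9.8,-2),(9,6.7,0),(9,6.7,-2),(9,6.7,-4)):
  a=np.linspace(0,2*np.pi,100); q=proj(np.c_[p[0]+R*np.cos(a),p[1]+cy+R*np.sin(a),0*a+p[2]+top],c); print(R,top,cy,q.min(0),q.max(0))
"
```

```text
9 9.8 -3.5 [263.04 266.72] [308.6  307.29]
9 9.8 -2 [263.12 270.23] [308.53 310.53]
9 6.7 0 [263.62 271.29] [307.96 310.62]
9 6.7 -2 [263.53 266.73] [308.05 306.4 ]
9 6.7 -4 [263.44 262.13] [308.15 302.14]
```

View pics/w18c.png

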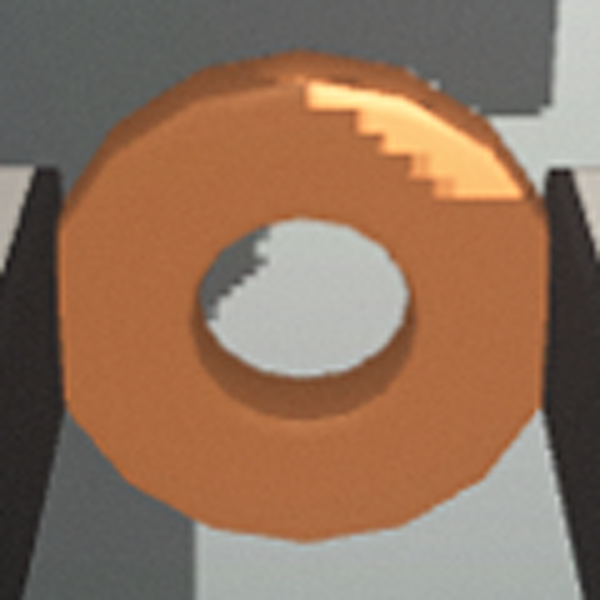

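Call:
play_rows:
  motion: [30,16.4,36.5,0,0,0,0,30,16.4,36.5,0,0,0,0,30,16.4,36.5,0,0,0,0,30,16.4,36.5,0,0,0,0,30,16.4,36.5,0,0,0,0]

```text
clock: 20.68
position: [599.1, 98.9, 118.5]
ee_rot: [0.708, -0.707, -0.001, 0.002]
contact_force: [0.9, -0.8, -0.0]
gripper_width: 40.2
```

```bash
python3 -c "
from h import *
goto(634.8,177.3,100)
"
```

```text
t 20.675 pos [599.09  98.86 118.49] w 40.205646806492666 F [ 0.9  -0.8  -0.04] j [ 0.43  0.46 -0.18 -0.   -0.93 -0.43]
shift cm [ 3.57  7.84 -1.85] rot [ 0.08 -0.18 -0.07]
```

Call:
play_rows:
  motion: [30,3.4,7.6,-0.5,0,0,0,30,3.4,7.6,-1,0,0,0,30,3.4,7.6,-1.5,0,0,0,30,3.4,7.6,-1.5,0,0,0]

```text
clock: 21.18
position: [632.0, 171.7, 103.6]
ee_rot: [-0.707, 0.707, 0.001, -0.002]
contact_force: [-0.1, -0.1, -0.4]
gripper_width: 40.0
```

```bash
python3 -c "
from h import *
goto(634.8,177.3,36)
c,im,d=look('top_disc',129,'w19')
im,d=arm.get_image('side'); c=arm.camera_info('side')
u,v=proj([635,180,70],c)[0].astype(int)
cv2.imwrite('pics/s19.png',cv2.resize(im[v-45:v+45,u-60:u+60,::-1],None,fx=5,fy=5,interpolation=cv2.INTER_CUBIC))
goto(634.8,177.3,36)
"
```

```text
t 21.175 pos [631.97 171.69 103.57] w 40.030818826287685 F [-0.15 -0.12 -0.45] j [ 0.51  0.54 -0.07 -0.   -0.96 -0.51]
shift cm [ 0.28  0.56 -6.76] rot [ 0.1  -0.21  0.  ]
top_disc 0.91 ellipse xy (632.3146362304688, 161.12420654296875) axes (34.967735290527344, 38.414947509765625) uv [285.33 288.71] ext [236.3, 243.6, 96.8, 98.2]
t 21.325 pos [633.03 171.75 105.53] w 39.9032752396433 F [ 0.31 -0.34  0.3 ] j [ 0.51  0.54 -0.07  0.   -0.96 -0.51]
shift cm [ 0.18  0.56 -6.95] rot [ 0.01 -0.01  0.03]
```

View pics/s19.png

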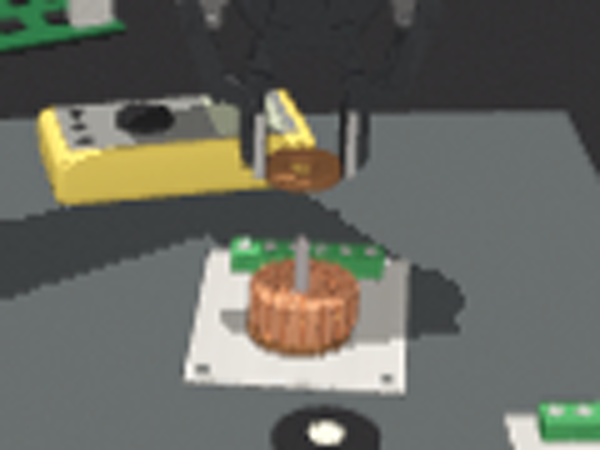

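View pics/w19.png

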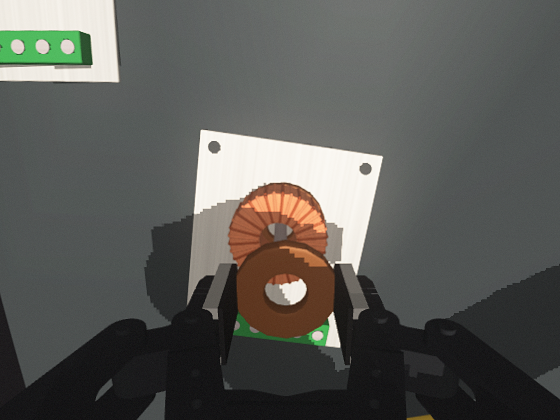

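Call:
play_rows:
  motion: [30,0.2,0.55,-1,0,0,0,30,0.2,0.55,-2,0,0,0,30,0.2,0.55,-3,0,0,0,30,0.2,0.55,-3,0,0,0]

```text
clock: 21.82
position: [634.4, 178.2, 73.6]
ee_rot: [0.707, -0.707, -0.0, 0.001]
contact_force: [-0.3, -0.1, -0.1]
gripper_width: 39.9
```

```bash
python3 -c "
from h import *
c,im,d=look('top_disc',129,'w20')
c=arm.camera_info('wrist')
print(proj([[634.5,177.5,64],[634.5,177.5,36]],c))
goto(634.8,177.3,37.5)
cv2.imwrite('pics/w20c.png',cv2.resize(im[220:350,220:350,::-1],None,fx=4.5,fy=4.5,interpolation=cv2.INTER_CUBIC))
"
```

```text
top_disc 0.67 ellipse xy (634.8363037109375, 150.86181640625) axes (25.931346893310547, 28.544586181640625) uv [285.22 288.42] ext [236.1, 240.6, 97.9, 97.7]
top_disc 0.49 ellipse xy (635.7525634765625, 134.2777099609375) axes (22.90275001525879, 28.19113540649414) uv [281.7  227.34] ext [224.2, 182.9, 112.7, 117.0]
[[287.59 269.38]
 [287.23 245.51]]
t 21.925 pos [635.33 178.65  75.07] w 39.949760025935674 F [ 0.96 -0.31 -0.62] j [ 0.52  0.58 -0.09  0.   -0.9  -0.52]
shift cm [-0.05 -0.14 -3.76] rot [ 0.02 -0.01 -0.07]
```

View pics/w20c.png

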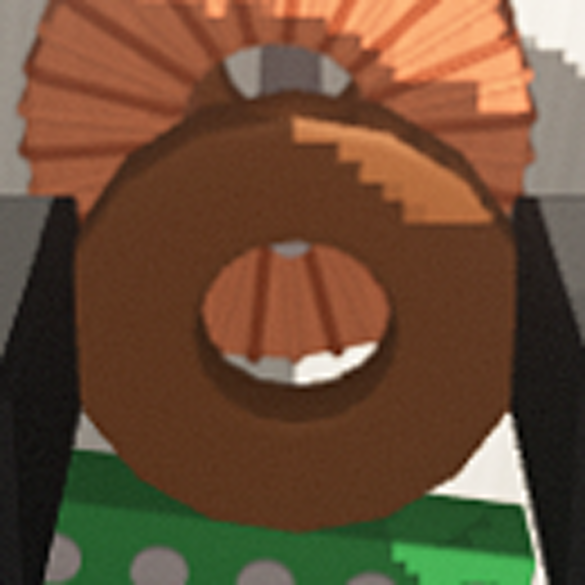

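The tip shows at the hole's far edge, at about (284,275), as expected for a tip still 10 mm below the disc. I make a small correction and lower part way.

Call:
play_rows:
  motion: [30,0.05,-0.1,-0.5,0,0,0,30,0.05,-0.1,-1,0,0,0,30,0.05,-0.1,-1.5,0,0,0,30,0.05,-0.1,-2,0,0,0,30,0.05,-0.1,-2,0,0,0]

```text
clock: 22.55
position: [635.5, 177.5, 54.6]
ee_rot: [0.707, -0.707, -0.0, 0.001]
contact_force: [-0.2, -0.4, -0.9]
gripper_width: 40.2
```

```bash
python3 -c "
from h import *
c,im,d=look('top_disc',129,'w21')
goto(634.8,177.3,37.5)
cv2.imwrite('pics/w21c.png',cv2.resize(im[220:350,220:350,::-1],None,fx=4.5,fy=4.5,interpolation=cv2.INTER_CUBIC))
"
```

```text
top_disc 0.6 ellipse xy (635.8419189453125, 139.33328247070312) axes (20.379409790039062, 22.270227432250977) uv [285.08 288.46] ext [235.4, 242.5, 99.3, 95.1]
top_disc 0.58 ellipse xy (636.142822265625, 127.520263671875) axes (15.961441040039062, 23.271644592285156) uv [283.77 233.02] ext [220.2, 193.6, 126.7, 108.4]
t 22.65 pos [635.87 177.7   55.23] w 40.08804053117202 F [0.23 0.21 0.18] j [ 0.52  0.6  -0.1   0.   -0.87 -0.52]
shift cm [-0.11 -0.04 -1.77] rot [ 0.    0.   -0.06]
```

View pics/w21c.png

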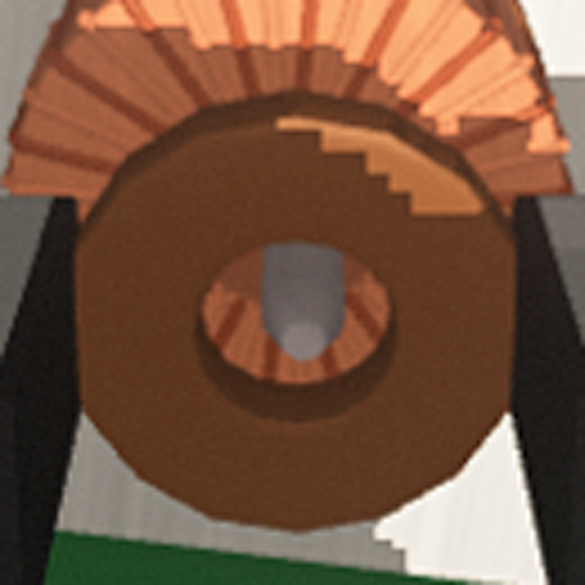

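The stud is through the hole and centred. I lower to the coil.

Call:
play_rows:
  motion: [30,0,0,-0.8,0,0,0,30,0,0,-1.4,0,0,0,30,0,0,-1.6,0,0,0,30,0,0,-1.6,0,0,0]

```text
clock: 23.15
position: [635.7, 177.6, 38.9]
ee_rot: [0.707, -0.707, -0.0, 0.0]
contact_force: [0.3, -0.6, -1.1]
gripper_width: 40.1
```

```bash
python3 -c "
from h import *
goto(634.8,177.3,37.3)
"
```

```text
t 23.15 pos [635.68 177.6   38.93] w 40.069309253672515 F [ 0.31 -0.57 -1.11] j [ 0.52  0.62 -0.12  0.   -0.83 -0.52]
shift cm [-0.09 -0.03 -0.16] rot [ 0.02 -0.03 -0.06]
```

Call:
play_rows:
  motion: [30,0,0,-0.1,0,0,0,30,0,0,-0.2,0,0,0,30,0,0,-0.2,0,0,0]

```text
clock: 23.52
position: [635.9, 177.7, 37.5]
ee_rot: [0.707, -0.707, 0.0, -0.0]
contact_force: [0.1, -1.1, 0.9]
gripper_width: 39.8
```

```bash
python3 -c "
from h import *
goto(634.8,177.3,37.3)
"
```

```text
t 23.525 pos [635.93 177.73  37.51] w 39.78964886353666 F [ 0.12 -1.06  0.91] j [ 0.52  0.62 -0.12  0.   -0.83 -0.52]
shift cm [-0.11 -0.04 -0.02] rot [-0.01  0.02 -0.06]
```

Call:
play_rows:
  motion: [60,0,0,0,0,0,0,70,0,0,0,0,0,0,70,0,0,0,0,0,0,70,0,0,2,0,0,0,70,0,0,6,0,0,0]

```text
clock: 24.15
position: [634.5, 177.0, 95.7]
ee_rot: [0.707, -0.707, -0.001, 0.002]
contact_force: [0.4, 0.4, 0.9]
gripper_width: 59.9
```

Call:
play_rows:
  motion: [70,0,0,3,0,0,0,70,-4,-4,6,0,0,0,70,-8,-10,7,0,0,0,70,-13,-14,7,0,0,0,70,-18,-18.5,7,0,0,0]

```text
clock: 24.78
position: [467.3, 3.1, 167.5]
ee_rot: [0.708, -0.707, 0.0, -0.0]
contact_force: [-0.1, -1.1, -0.5]
gripper_width: 59.4
```

```bash
python3 -c "
from h import *
goto(452,-4,160)
c,im,d=look('cap',5,'w22')
im,d=arm.get_image('side'); c=arm.camera_info('side')
u,v=proj([635,180,40],c)[0].astype(int)
cv2.imwrite('pics/s22.png',cv2.resize(im[v-45:v+45,u-60:u+60,::-1],None,fx=5,fy=5,interpolation=cv2.INTER_CUBIC))
goto(452,-4,160)
"
```

```text
t 24.775 pos [467.33   3.06 167.55] w 59.43404933971172 F [-0.13 -1.08 -0.49] j [ 0.36  0.18 -0.46  0.   -0.93 -0.35]
shift cm [-1.53 -0.71 -0.75] rot [-0.01  0.06 -0.07]
cap 0.86 ellipse xy (453.703125, -6.11262321472168) axes (40.67371368408203, 42.56928253173828) uv [301.69 179.04] ext [278.1, 155.0, 49.6, 51.2]
t 24.925 pos [466.36   2.58 167.68] w 59.83439333209255 F [0.3  0.02 0.75] j [ 0.36  0.18 -0.46 -0.   -0.93 -0.36]
shift cm [-1.44 -0.66 -0.77] rot [-0.01 -0.    0.06]
```

View pics/s22.png

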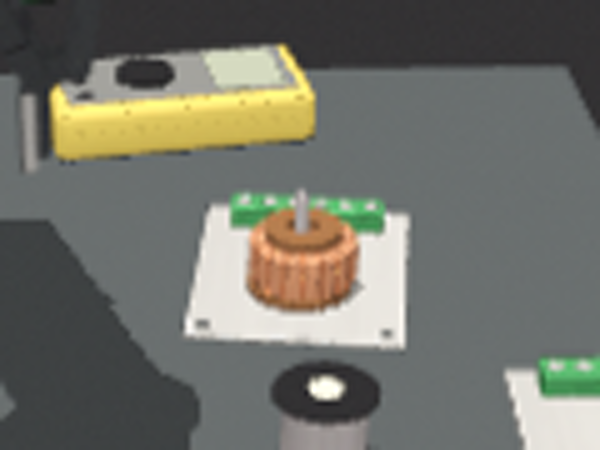

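View pics/w22.png

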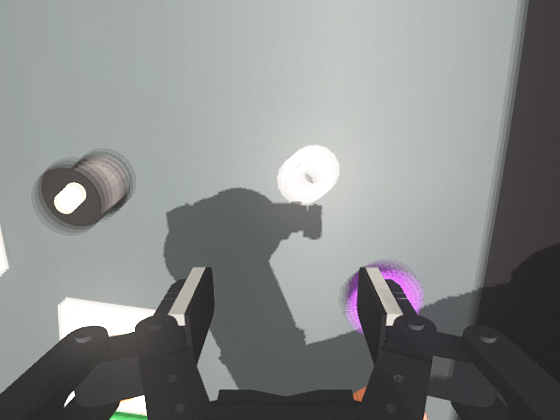

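The small disc is on the coil. The cap is at (308,175) in the wrist view. I'll take it by its hub.

Call:
play_rows:
  motion: [55,-1.4,-0.8,-3,0,0,0,55,-1.4,-0.8,-7,0,0,0,55,-1.4,-0.8,-11,0,0,0,55,-1.4,-0.8,-12,0,0,0,55,-1.4,-0.8,-12,0,0,0]

```text
clock: 25.55
position: [455.6, -3.3, 47.2]
ee_rot: [0.708, -0.706, 0.0, 0.0]
contact_force: [0.1, -0.2, -0.3]
gripper_width: 46.7
```

```bash
python3 -c "
from h import *
arm.get_image('wrist')
c,im,d=look('cap',5,'w23')
goto(453,-6,7)
"
```

```text
cap 0.87 ellipse xy (453.4234619140625, -6.826834678649902) axes (41.914798736572266, 42.30763626098633) uv [290.5 236.9] ext [252.6, 201.1, 78.5, 71.9]
t 25.7 pos [456.18  -3.15  48.54] w 46.975641097957926 F [ 0.21 -0.   -0.16] j [ 0.35  0.34 -0.63  0.   -0.6  -0.35]
shift cm [-0.32 -0.29 -4.15] rot [-0.05  0.18 -0.09]
```

View pics/w23.png

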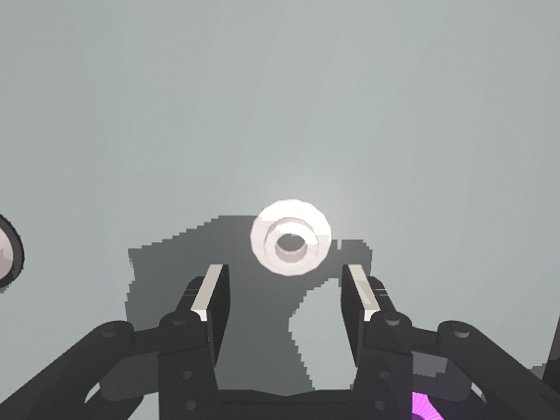

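Call:
play_rows:
  motion: [55,-0.25,-0.3,-1,0,0,0,55,-0.25,-0.3,-3,0,0,0,55,-0.25,-0.3,-4,0,0,0,55,-0.25,-0.3,-4,0,0,0]

```text
clock: 26.2
position: [451.8, -6.9, 6.7]
ee_rot: [0.707, -0.707, -0.0, 0.001]
contact_force: [0.7, -0.2, 0.9]
gripper_width: 47.3
```

```bash
python3 -c "
from h import *
c,im,d=look('cap',5,'w24')
goto(453.3,-6.5,7)
"
```

```text
cap 0.59 ellipse xy (453.4647216796875, -7.335892200469971) axes (41.89643859863281, 42.97267532348633) uv [281.84 278.56] ext [233.2, 235.3, 98.0, 89.7]
t 26.3 pos [452.59  -6.62   7.45] w 47.01326838434163 F [ 0.15 -0.56 -0.59] j [ 0.35  0.41 -0.67  0.   -0.49 -0.35]
shift cm [ 0.07  0.01 -0.05] rot [-0.    0.03 -0.07]
```

View pics/w24.png

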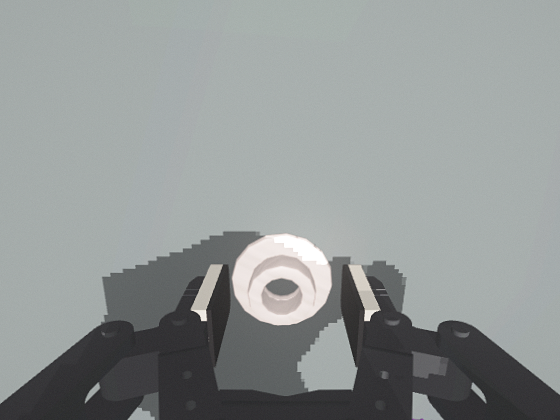

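Centred. I close on the hub and lift.

Call:
play_rows:
  motion: [10,0.05,0,0,0,0,0,10,0.05,0,0,0,0,0,10,0.05,0,0,0,0,0,10,0.05,0,0,0,0,0,10,0.05,0,0,0,0,0]

```text
clock: 26.92
position: [453.3, -6.5, 8.1]
ee_rot: [0.708, -0.706, 0.0, -0.001]
contact_force: [-2.0, -0.3, 5.8]
gripper_width: 24.9
```

```bash
python3 -c "
from h import *
goto(453.3,-6.5,7)
"
```

```text
t 26.925 pos [453.32  -6.53   8.15] w 24.863432588848898 F [-2.04 -0.31  5.84] j [ 0.35  0.41 -0.67  0.   -0.49 -0.34]
shift cm [-0.    0.   -0.11] rot [-0.02  0.08 -0.1 ]
```

Call:
play_rows:
  motion: [10,0,0,1,0,0,0,10,0,0,4,0,0,0,10,0,0,8,0,0,0,10,0,0,12,0,0,0,10,0,0,12,0,0,0]

```text
clock: 27.55
position: [454.9, -6.0, 130.8]
ee_rot: [0.708, -0.707, 0.002, -0.004]
contact_force: [0.4, 0.3, -1.5]
gripper_width: 24.7
```

```bash
python3 -c "
from h import *
arm.get_image('wrist')
c,im,d=look('cap',130,'w25')
goto(635.5,178,120)
"
```

```text
cap 0.96 ellipse xy (453.295654296875, -10.357507705688477) axes (31.703365325927734, 43.56734848022461) uv [285.92 274.61] ext [243.5, 231.2, 88.9, 90.1]
t 27.7 pos [451.83  -6.86 126.64] w 25.090387373234293 F [ 0.62  0.13 -1.33] j [ 0.35  0.21 -0.55 -0.   -0.82 -0.34]
shift cm [18.37 18.49 -0.66] rot [-0.   -0.09 -0.03]
```

View pics/w25.png

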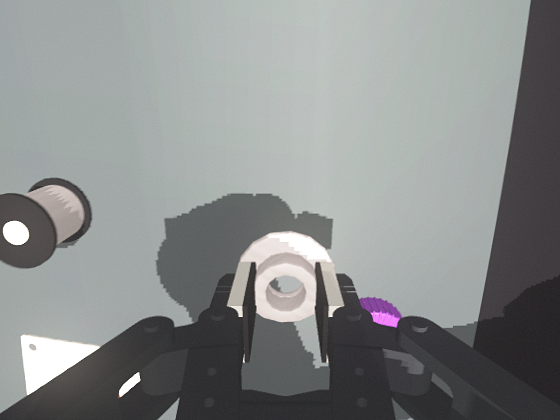

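```bash
python3 -c "
from h import *
im=np.load('w25.npz')['im']
cv2.imwrite('pics/w25c.png',cv2.resize(im[225:335,230:340,::-1],None,fx=5,fy=5,interpolation=cv2.INTER_CUBIC))
c=arm.camera_info('wrist');p=arm.read_state()['position']
for R,top in((8,8.9),(14,8.9)):
 for cy in (-3,-1,1):
  a=np.linspace(0,2*np.pi,100); q=proj(np.c_[p[0]+R*np.cos(a),p[1]+cy+R*np.sin(a),0*a+p[2]+top],c); print(R,top,cy,q.min(0),q.max(0))
"
```

```text
8 8.9 -3 [265.73 269.24] [305.95 305.06]
8 8.9 -1 [265.81 273.86] [305.86 309.36]
8 8.9 1 [265.89 278.43] [305.77 313.63]
14 8.9 -3 [250.65 255.15] [321.03 317.85]
14 8.9 -1 [250.8  259.89] [320.88 322.05]
14 8.9 1 [250.95 264.58] [320.73 326.2 ]
```

View pics/w25c.png

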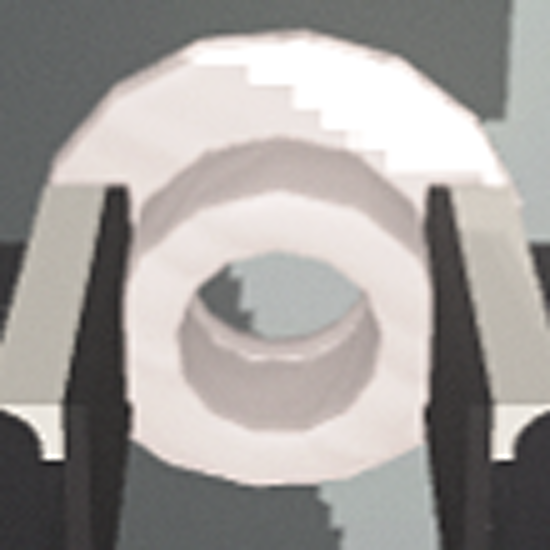

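Call:
play_rows:
  motion: [10,4,4,0,0,0,0,10,8,8,0,0,0,0,10,12,12,0,0,0,0,10,16,16,0,0,0,0,10,18.4,18.5,0,0,0,0]

```text
clock: 28.32
position: [637.4, 179.8, 124.3]
ee_rot: [0.708, -0.706, -0.001, 0.002]
contact_force: [-0.1, -0.9, -0.7]
gripper_width: 24.9
```

Call:
play_rows:
  motion: [10,0,0,0,0,0,0,10,0,0,-1,0,0,0,10,0,0,-2,0,0,0,10,0,0,-2,0,0,0]

```text
clock: 28.82
position: [635.4, 177.2, 105.7]
ee_rot: [0.707, -0.707, -0.001, 0.002]
contact_force: [0.2, 0.2, -1.0]
gripper_width: 24.7
```

```bash
python3 -c "
from h import *
arm.get_image('wrist')
c,im,d=look('cap',130,'w26')
goto(635.8,179,85)
im,d=arm.get_image('side'); c=arm.camera_info('side')
u,v=proj([635,180,70],c)[0].astype(int)
cv2.imwrite('pics/s26.png',cv2.resize(im[v-45:v+45,u-60:u+60,::-1],None,fx=5,fy=5,interpolation=cv2.INTER_CUBIC))
"
```

```text
cap 0.77 ellipse xy (636.2274169921875, 162.1791534423828) axes (27.05605125427246, 36.71577453613281) uv [285.7  274.29] ext [242.6, 231.9, 89.3, 90.9]
t 28.975 pos [636.84 178.04 107.64] w 24.942005476715067 F [-0.1   0.71 -0.19] j [ 0.52  0.55 -0.05  0.   -0.97 -0.52]
shift cm [-0.1   0.1  -2.26] rot [-0.01  0.04 -0.05]
```

View pics/w26.png

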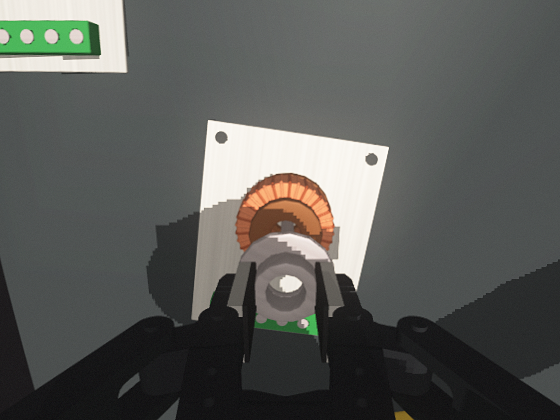

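View pics/s26.png

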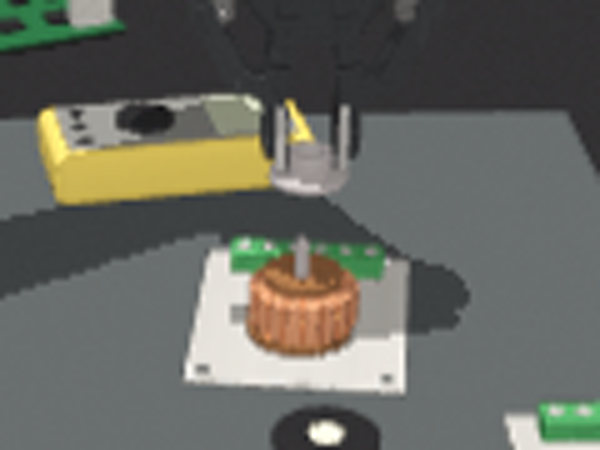

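Call:
play_rows:
  motion: [10,-0.1,0.1,-1,0,0,0,10,-0.1,0.1,-2,0,0,0,10,-0.1,0.1,-2.8,0,0,0,10,-0.1,0.1,-2.8,0,0,0]

```text
clock: 29.52
position: [635.2, 179.0, 77.9]
ee_rot: [0.707, -0.707, -0.0, 0.001]
contact_force: [-0.3, -0.3, -0.9]
gripper_width: 24.3
```

```bash
python3 -c "
from h import *
arm.get_image('wrist')
c,im,d=look('cap',130,'w27')
goto(635.8,179,60)
cv2.imwrite('pics/w27c.png',cv2.resize(im[200:335,220:350,::-1],None,fx=4.4,fy=4.4,interpolation=cv2.INTER_CUBIC))
"
```

```text
cap 0.91 ellipse xy (635.8079223632812, 149.50494384765625) axes (20.586639404296875, 27.788471221923828) uv [286.05 274.12] ext [242.0, 232.5, 88.6, 90.0]
t 29.675 pos [636.07 179.43  79.39] w 24.71408998170664 F [-0.04  0.37 -0.42] j [ 0.52  0.57 -0.08  0.   -0.91 -0.52]
shift cm [-0.03 -0.04 -1.94] rot [-0.01  0.03 -0.07]
```

View pics/w27c.png

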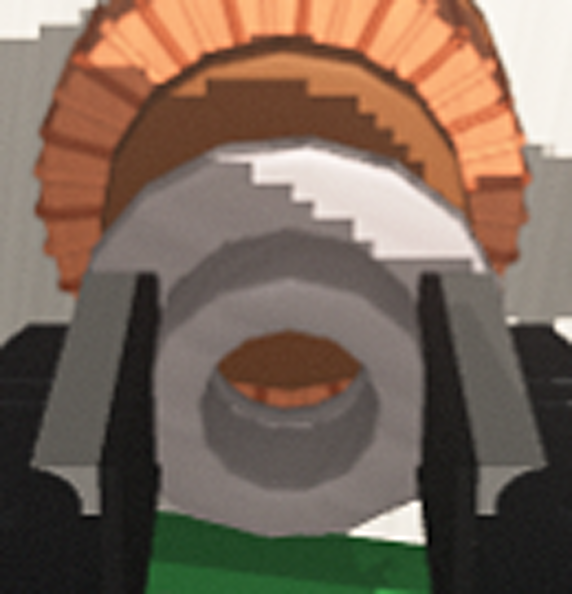

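Call:
play_rows:
  motion: [10,0,0,-0.5,0,0,0,10,0,0,-0.9,0,0,0,10,0,0,-1.2,0,0,0,10,0,0,-1.2,0,0,0]

```text
clock: 30.18
position: [635.6, 179.2, 66.8]
ee_rot: [0.707, -0.707, -0.0, 0.0]
contact_force: [0.4, 0.2, -1.2]
gripper_width: 24.8
```

```bash
python3 -c "
from h import *
arm.get_image('wrist')
c,im,d=look('cap',130,'w28')
goto(635.8,179,60)
cv2.imwrite('pics/w28c.png',cv2.resize(im[200:335,220:350,::-1],None,fx=4.4,fy=4.4,interpolation=cv2.INTER_CUBIC))
"
```

```text
cap 0.64 ellipse xy (635.9940185546875, 143.61203002929688) axes (17.948055267333984, 24.083118438720703) uv [285.35 274.11] ext [241.8, 231.1, 88.7, 89.1]
t 30.325 pos [635.91 179.37  67.31] w 24.376636190241626 F [ 0.01  0.09 -0.28] j [ 0.52  0.59 -0.09  0.   -0.89 -0.52]
shift cm [-0.01 -0.04 -0.73] rot [-0.01  0.02 -0.06]
```

View pics/w28c.png

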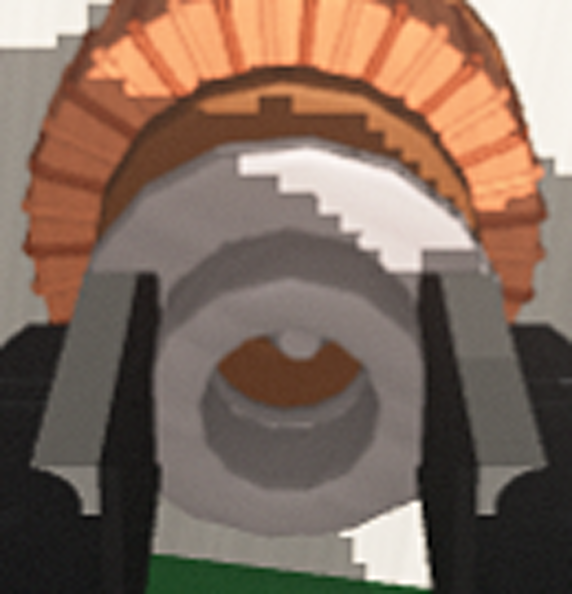

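The stud tip has entered the cap's hole, about centred, with no contact force. I continue down.

Call:
play_rows:
  motion: [10,-0.05,0,-0.5,0,0,0,10,-0.05,0,-1,0,0,0,10,-0.05,0,-1.3,0,0,0,10,-0.05,0,-1.3,0,0,0]

```text
clock: 30.82
position: [635.1, 179.2, 53.7]
ee_rot: [0.707, -0.707, -0.0, 0.0]
contact_force: [0.4, -0.1, -0.7]
gripper_width: 24.8
```

```bash
python3 -c "
from h import *
goto(635.8,179,52.1)
"
```

```text
t 30.825 pos [635.05 179.19  53.67] w 24.758910265459438 F [ 0.43 -0.05 -0.74] j [ 0.52  0.6  -0.11 -0.   -0.86 -0.52]
shift cm [ 0.07 -0.02 -0.16] rot [ 0.03 -0.05 -0.06]
```

Call:
play_rows:
  motion: [10,0,0,-0.1,0,0,0,10,0,0,-0.2,0,0,0,10,0,0,-0.2,0,0,0]

```text
clock: 31.2
position: [635.4, 179.4, 52.3]
ee_rot: [0.708, -0.707, 0.0, -0.0]
contact_force: [-0.6, 0.5, -0.4]
gripper_width: 24.8
```

```bash
python3 -c "
from h import *
goto(635.8,179,52.1)
"
```

```text
t 31.2 pos [635.37 179.36  52.3 ] w 24.84299268376295 F [-0.58  0.52 -0.43] j [ 0.52  0.6  -0.11  0.   -0.86 -0.52]
shift cm [ 0.04 -0.04 -0.02] rot [-0.    0.01 -0.06]
```

Call:
play_rows:
  motion: [10,0,0,-0.1,0,0,0,10,0,0,-0.1,0,0,0,10,0,0,-0.1,0,0,0]

```text
clock: 31.58
position: [635.4, 179.4, 52.2]
ee_rot: [0.708, -0.707, 0.0, -0.0]
contact_force: [-2.1, -0.7, 4.9]
gripper_width: 24.4
```

Call:
play_rows:
  motion: [45,0,0,0,0,0,0,55,0,0,0,0,0,0,60,0,0,0,0,0,0,65,0,0,2,0,0,0,65,0,0,6,0,0,0]

```text
clock: 32.2
position: [634.0, 178.7, 109.5]
ee_rot: [0.707, -0.707, -0.001, 0.002]
contact_force: [-0.5, 0.5, 0.2]
gripper_width: 55.3
```

Call:
play_rows:
  motion: [65,0,0,4,0,0,0,65,-3,0,7,0,0,0,65,-2,4,9,0,0,0,65,0,7,9,0,0,0,65,0,7,9,0,0,0]

```text
clock: 32.83
position: [635.8, 251.2, 200.4]
ee_rot: [0.708, -0.706, -0.0, -0.0]
contact_force: [-0.1, 0.3, 0.2]
gripper_width: 55.4
```

```bash
python3 -c "
from h import *
arm.get_image('wrist'); arm.get_image('wrist')
c,im,d=look('cap',49,'w30')
goto(635.8,179,52.1)
"
```

```text
cap 0.77 ellipse xy (635.9083862304688, 180.36392211914062) axes (42.148414611816406, 43.11053466796875) uv [283.88 105.13] ext [256.1, 76.3, 57.9, 61.6]
t 33.025 pos [634.88 248.51 200.79] w 55.644963609517404 F [-0.58 -0.01  0.51] j [ 0.61  0.5   0.12 -0.   -1.19 -0.61]
shift cm [  0.09  -6.95 -14.87] rot [ 0.04 -0.06 -0.03]
```

View pics/w30.png

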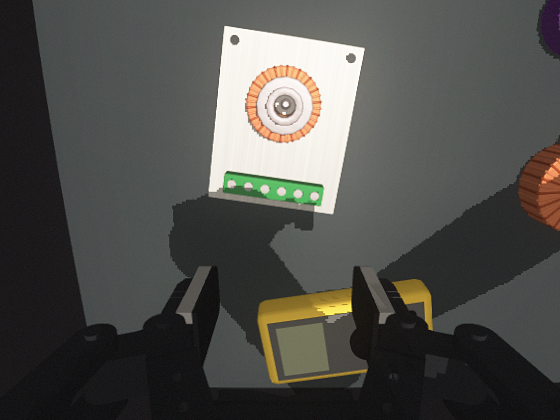

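The wrist view shows the full stack at (284,105), with cap, disc, coil and stud concentric. Next I check the heights by depth, and the side view.

```bash
python3 -c "
from h import *
z=np.load('w30.npz'); d=z['d']; im=z['im']; c=arm.camera_info('wrist')
v,u=np.mgrid[55:155,230:340]; uv=np.c_[u.ravel(),v.ravel()].astype(float)
o,r=ray(uv,c); P=o+r*d[v,u].reshape(-1,1); 
S=np.array([635.8,179.0]); rad=np.hypot(*(P[:,:2]-S).T)
for a,b in((0,3),(9.5,13),(16,20),(24,28),(40,50)):
  m=(rad>a)&(rad<b); q=P[m]; 
  A=np.c_[q[:,:2]-S,np.ones(m.sum())]; med=np.median(q[:,2]); k=abs(q[:,2]-med)<4; s=np.linalg.lstsq(A[k],q[k,2],rcond=None)[0]
  print(a,b,m.sum(),'z med',med,'tilt',s[:2])
cv2.imwrite('pics/w30c.png',cv2.resize(im[60:150,235:335,::-1],None,fx=6,fy=6,interpolation=cv2.INTER_CUBIC))
im,d=arm.get_image('side'); c=arm.camera_info('side')
u,v=proj([635,180,40],c)[0].astype(int)
cv2.imwrite('pics/s30.png',cv2.resize(im[v-45:v+45,u-60:u+60,::-1],None,fx=5,fy=5,interpolation=cv2.INTER_CUBIC))
"
```

```text
0 3 49 z med 62.22344263218895 tilt [-0.73 -0.58]
9.5 13 501 z med 59.89465467206139 tilt [-0.01  0.02]
16 20 799 z med 48.04557324238624 tilt [0.   0.01]
24 28 1055 z med 35.12101774595055 tilt [0. 0.]
40 50 2948 z med 3.0894160698189808 tilt [0. 0.]
```

View pics/w30c.png

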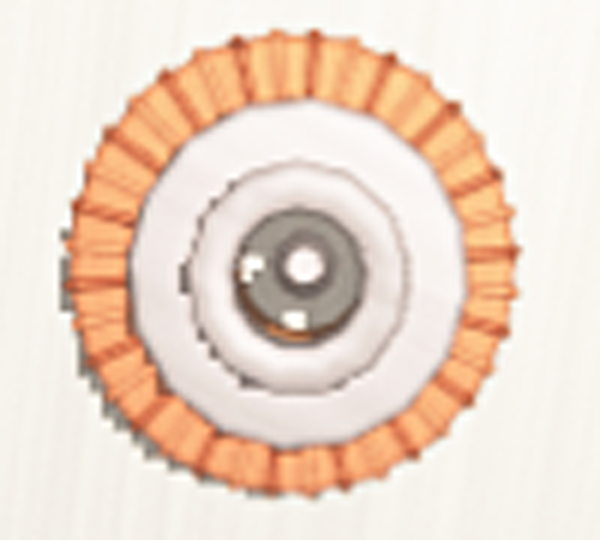

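View pics/s30.png

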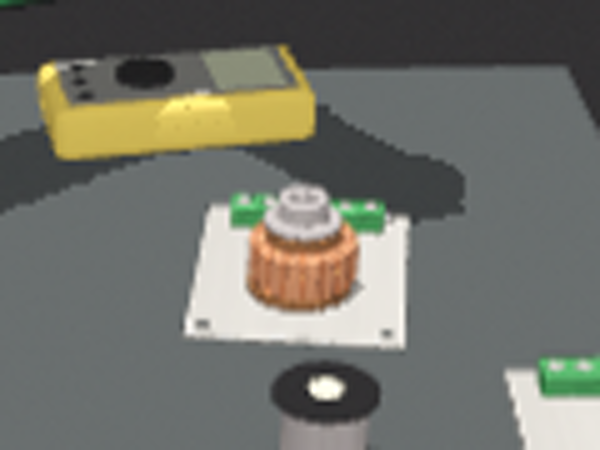

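```bash
python3 -c "
from bench import arm
print(arm.read_state()['contact_force'],arm.job_done())"
```

```text
the job is handed in; nothing more can be done
[ 0.824609   -0.03515668 -0.53799731] None
```

The stack is on the stud of the left-hand chassis: large disc, coil (the smaller orange one), small disc, then cap with its flange down. I set each part down, let go of everything and handed the job in at about 33 s of the 99 s allowed.

- **Heights:** depth readings put the coil top 32.0 mm above the plate, the cap flange top 45.0 mm and the hub top 56.8 mm. The expected values are 32, 45 and 57 mm.
- **Tilt:** the coil and flange read 0 to 0.01 rad. The hub read about 0.02 rad, noisy; the limit is 0.08.
- **Centring:** the stud shows near the middle of the cap's hole, with coil, cap and stud concentric to within a few mm. The two discs were checked only as each was put on, since the parts above now cover them.
- **Bystanders:** the arm never touched the spool, multimeter or screwdriver. I did not measure their positions again at the end, but the spool and multimeter look unmoved in the last side view.
- **Disagreements:** the cameras differed by about 1–2 mm on where the stud stands. The depth camera read the plate about 1 mm low, so the heights above are relative to the plate.

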